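# Scrape the wax offcuts off the trimming board into the waste tub and snap its lid on

### The job

Clear the trimming board: take the scraper block and wipe all five wax offcuts off the board's open edge into the waste tub docked below it, working round the block clamp and keeping the gripper's fingers off the wax. Stand the scraper on the cleared board, and press the lid down onto the tub until it sits level and both spring clips have snapped over it. Leave the two bottles and the slide carton beside the work where they are.

Things in the scene. Friction and masses are not known exactly. Their poses are not given: they have to be found in the camera images.
- board_top (a point): Grey trimming board on a steel frame on the green desk mat. Point: on its upper surface, 58 mm above the mat; z up. In this frame the clear surface spans x -80..80 mm, y -110 (open edge, no rim)..100 mm; the other three sides have steel rims 6 mm thick, 12 mm higher than the surface. Board, dock and tub are one fixed unit; its place and yaw vary.
- tub_mouth (a point): White open waste tub, fixed in the dock along the board's open edge. Point: centre of its mouth, level with the rim; axes parallel to the board's; it lies at y -155, z -9 mm in the board_top frame. Outside 170 (x) x 80 (y) x 44 mm, walls and floor 3 mm, mouth 164 x 74 mm. Its near wall stands 5 mm off the board's edge. A sprung clip stands at each x end.
- clip_near (a joint): Sprung steel clip 2.5 mm outside the tub's -x end wall, hinged low. Its nose (y -12..12 mm) reaches 2.5 mm in over the end of the seated lid and slopes outward going up (60 degrees), to 17 mm above the rim. 0 rad: upright, closed; grows as it is pushed outward (about 0.09 while the lid's edge passes, then it springs back to 0).
- clip_far (a joint): The same clip at the tub's +x end.
- lid_grip (a point): Loose grey lid lying level on the desk right of the mat: plate 170 (x) x 80 (y) x 4 mm, rounded gasket below (159 x 69 mm outline, reaching 5 mm under the plate), upright bar grip 18 (x) x 40 (y) mm in the middle, top 33.5 mm above the plate. 90 g. Point: in the grip over the lid's centre, 28 mm above the gasket's underside, 19 mm above the plate's top; z up.
- lid_plate (a point): The same lid: centre of the plate's underside, 5 mm above the underside of the gasket, axes as lid_grip. Fully seated, the plate lies on the rim: this point meets tub_mouth (0 mm). Laid unpressed on the clips it is 6 to 12 mm higher. Seating takes about 10 N pressed down in the middle. Either way round fits; the gasket has 2.5 mm play in the mouth.
- scraper_mid (a point): Scraper block standing upright on the desk right of the mat: black foot 66 (x) x 16 (y) x 28 mm with a steel blade on either long face, pale wooden grip above it 52 (x) x 16 (y) mm, 75 mm high in all. 140 g. Point: centre, half-way up (37.5 mm above its underside); x along the blade, z up. Either face scrapes. Lid and scraper may have changed places.
- clamp: Block clamp stuck to the board by a suction foot (does not move), a finished cassette held flat in its jaws: about 40 (x) x 40 (y) mm with the cassette and screw, 29 mm high. Origin: centre of its underside on the board. It stands near the board's middle along y, 55 mm left or right of the board's centre line, turned slightly.
- offcut_1_mid (a point): Irregular block of cream-coloured paraffin wax lying flat on the board, about 24 x 17 x 10 mm (length x width x height). Point: its centre, half-way up; frame x along its length, z up.
- offcut_2_mid (a point): Irregular block of cream-coloured paraffin wax lying flat on the board, about 21 x 19 x 11 mm (length x width x height). Point: its centre, half-way up; frame x along its length, z up.
- offcut_3_mid (a point): Irregular block of cream-coloured paraffin wax lying flat on the board, about 26 x 16 x 10 mm (length x width x height). Point: its centre, half-way up; frame x along its length, z up.
- offcut_4_mid (a point): Irregular block of cream-coloured paraffin wax lying flat on the board, about 22 x 16 x 12 mm (length x width x height). Point: its centre, half-way up; frame x along its length, z up.
- offcut_5_mid (a point): Irregular block of cream-coloured paraffin wax lying flat on the board, about 25 x 18 x 10 mm (length x width x height). Point: its centre, half-way up; frame x along its length, z up.
- amber_bottle: Bystander, to be left where it stands: small brown bottle with a black cap, 31 mm across, 62 mm high. Origin: centre of its underside.
- dark_bottle: Bystander, to be left where it stands: small violet bottle with a white cap, 28 mm across, 55 mm high. Origin: centre of its underside.
- slide_carton: Bystander, to be left where it stands: flat carton of glass slides, 31 x 81 x 18 mm. Origin: centre of its underside.

How it is judged:
On the way, in this order (a step that is already met when the one before it is completed fails the run):
1. all five offcuts lie in the tub (x of offcut_1_mid in the frame of tub_mouth between -0.083 and 0.083 m and y of offcut_1_mid in the frame of tub_mouth between -0.038 and 0.038 m and z of each of offcut_1_mid, offcut_2_mid, offcut_3_mid, offcut_4_mid, offcut_5_mid in the frame of tub_mouth below -0.002 m and x of offcut_2_mid in the frame of tub_mouth between -0.083 and 0.083 m and y of offcut_2_mid in the frame of tub_mouth between -0.038 and 0.038 m and x of offcut_3_mid in the frame of tub_mouth between -0.083 and 0.083 m and y of offcut_3_mid in the frame of tub_mouth between -0.038 and 0.038 m and x of offcut_4_mid in the frame of tub_mouth between -0.083 and 0.083 m and y of offcut_4_mid in the frame of tub_mouth between -0.038 and 0.038 m and x of offcut_5_mid in the frame of tub_mouth between -0.083 and 0.083 m and y of offcut_5_mid in the frame of tub_mouth between -0.038 and 0.038 m), for 0.2 s.
2. the lid is pressed home, level, under both clips (z of lid_grip in the frame of tub_mouth between 0.02 and 0.0253 m and horizontal distance between lid_grip and tub_mouth below 0.006 m and angle between lid_grip's own z axis and vertical below 0.025 rad and value of joint each of clip_near, clip_far below 0.045 rad), for 0.2 s.
At the end, for the whole second after the job is handed in: All five offcuts are inside the tub below its rim; the lid's plate lies on the rim (within about 2 mm, tilt under 0.025 rad, centred within 6 mm) with both clips sprung back over it; the scraper stands upright on the board's surface; everything is at rest (all of step 1 and all of step 2 and x of scraper_mid in the frame of board_top between -0.08 and 0.08 m and y of scraper_mid in the frame of board_top between -0.11 and 0.1 m and z of scraper_mid in the frame of board_top between 0.034 and 0.041 m and angle between scraper_mid's own z axis and vertical below 0.1 rad and linear speed of each of lid, scraper below 0.02 m/s); the robot touches nothing.
It fails at once if the fingers touch an offcut (contact force between the fingers and offcut_1 above 0.3 N or contact force between the fingers and offcut_2 above 0.3 N or contact force between the fingers and offcut_3 above 0.3 N or contact force between the fingers and offcut_4 above 0.3 N or contact force between the fingers and offcut_5 above 0.3 N).
It fails at once if a bystander (bottle or slide carton) is pushed more than 15 mm or tipped (distance of any of amber_bottle, dark_bottle, slide_carton from where it was at the start of the episode above 0.015 m or angle between any of amber_bottle, dark_bottle, slide_carton's own z axis and vertical above 0.2 rad).
It also fails if it takes over 72 s, if anything falls off the work surface, if the arm or the gripper's body presses on something with over 40 N, if the wrist force passes 120 N, or if a joint passes its speed limit or range.

### The arm

A 6-joint arm with a two-finger parallel gripper is mounted at the origin on a cart in front of the work surface, level with it; the furniture and walls round the work are solid. World frame = base frame: x ahead of the robot, y to its left, z up, the work surface at z = 0. Lengths are in m, angles in rad, forces in N, time in s.
With the tool pointing down it reaches from about 0.35 to 0.85 m from the base axis. Payload 8.1 kg.
Tool frame: the origin (TCP) lies midway between the tips of the shut fingers; the grasp point (between the pads) lies 19 mm behind it; z points along the fingers, y is the line along which they close (so a half turn about z gives the same grasp; the last joint's range is limited). The gripper opens to 93 mm and grips with 3 to 60 N. Pads are 15 mm wide; open, the fingers measure 128 mm over their backs; the gripper's body (75 mm by 188 mm) begins 65 mm behind the grasp point.
Start: joints at [1.251, 0.13, 1.488, -0, 1.523, -0.085], TCP at [0.14, 0.584, 0.219] pointing down, gripper open.
Joint ranges: [-2.96, 2.96], [-0.89, 2.26], [0.02, 2.5], [-1.34, 4.48], [0, 2.73], [-2.66, 2.66]. Speed limits (rad/s): [2.39, 2.39, 2.79, 3.14, 3.14, 3.14].

### API

Orientations are given as a rotation vector (axis times angle).
In Python, from plant import read_state, read_camera, camera_model, close_job gives the robot as it stands. The module is installed in compiled form; this text tells all that it offers.
- The arm moves only by the tool carry_out, never from a script. Its argument "moves" is a list of rows, each an object of numbers: "jaw": the finger opening in m, from 0 to 0.093; "dx", "dy", "dz": the shift along the tool's x, y, z in m; "yaw": the turn about the tool's z in rad. In form: [{"jaw": .., "dx": .., "dy": .., "dz": .., "yaw": ..}, ...]. A call has 1 to 8 rows; each row shifts and turns the commanded pose from where the row before left it, along the tool's axes as they then stand; what a row does not reach is not made up. A row lasts 1/8 s, in which the tool goes at most 62.5 mm and 10.7 degrees, less where a joint would pass 70% of its speed; a pose out of reach is approached as far as the arm can. A call is refused whole if a number of a shift passes 0.0625 or a number of a turn 0.188, either way. A call with a gripper value outside its range is refused whole. The fingers move at their own pace and stop on an object; "grip_force" is the grip in N (left out, the last holds). Time passes only in rows, so rows that do not move let the fingers close. It gives the time, the measured TCP pose, the force, the opening and the grip force at its end, in the units of the state.
- read_state(): the state, without advancing time (a new reading comes with each control period).
- read_camera(name): name is "side" or "top" or "wrist"; returns the picture (400x640x3 uint8, red, green, blue); there is no depth.
- camera_model(name): a dict with "camera_matrix" (3x3 intrinsics, pixels), "view" (4x4, takes a point from world to camera coordinates). Camera axes: x right, y up, looking along -z (the intrinsics and any distortion apply to the point x, -y, -z); pixel columns grow to the right and rows downward; lengths in m; the calibration is good to about 2 mm. The wrist camera is an equidistant fisheye: a pixel r from the principal point sees the ray r / f radians off the axis. A picture is of the moment at which its call begins: read the wrist's pose just before it. camera_model takes no time and is no camera call; for the wrist camera it gives the pose at the moment of the call.
- close_job(): hands the job in; it is judged then, once.
The state is a dict: "t": time; "q": joint angles; "dq": joint speeds; "joint_torque": joint torques, N m; "tool_pos": TCP position; "orientation": TCP orientation; "force": force on the tool from outside, world axes, zero at the start; "wrist_torque": the same for the moment, N m; "opening": finger opening in m; "gripper_force": force on a finger pad.
Only numpy, scipy, OpenCV 4.12 (cv2) and the standard library are available. Lean on these libraries where they do the work, as an engineer would, in place of code of your own. Each camera call takes 0.05 s, during which the arm holds its last target. There are 200 camera calls.

## Working session

There is one attempt and no reset: what is moved stays moved. The work goes in short steps, Python scripts to look and compute and a tool call to move; the robot and the scene stay as the last step left them, time stands still between calls to the robot, and variables do not carry over. Pictures are saved under pics/ and viewed, at most 10 in all, crops included, and the job is handed in when it is done.

Besides the shell and the picture viewer there is one more tool, called after ">>>" as name(argument=value, ...), one argument or row to a line, values as JSON. carry_out: Moves the arm, as the interface text tells. Its arguments: {"type":"object","properties":{"moves":{"type":"array","items":{"type":"object","properties":{"jaw":{"type":"number"},"dx":{"type":"number"},"dy":{"type":"number"},"dz":{"type":"number"},"yaw":{"type":"number"}}}},"grip_force":{"type":"number"}},"required":["moves"]}

```bash
mkdir -p pics; cat > h.py <<'E'
import numpy as np,cv2
from plant import *
from scipy.spatial.transform import Rotation as R
def ray(name,px,m=None):
    m=m or camera_model(name);K=np.array(m["camera_matrix"]);V=np.array(m["view"])
    x=(px[0]-K[0,2])/K[0,0];y=(px[1]-K[1,2])/K[1,1]
    if name=="wrist":
        r=np.hypot(x,y);s=np.sin(r)/r if r>1e-9 else 1;d=np.array([x*s,-y*s,-np.cos(r)])
    else: d=np.array([x,-y,-1.])
    Rm=V[:3,:3];return -Rm.T@V[:3,3],Rm.T@d
def onz(name,px,z,m=None):
    o,d=ray(name,px,m);return o+d*(z-o[2])/d[2]
def proj(name,p,m=None):
    m=m or camera_model(name);K=np.array(m["camera_matrix"]);V=np.array(m["view"])
    c=V[:3,:3]@np.array(p)+V[:3,3];v=np.array([c[0],-c[1],-c[2]])
    if name=="wrist":
        t=np.arctan2(np.hypot(v[0],v[1]),v[2]);n=np.hypot(v[0],v[1]);u=v[:2]/n*t
    else:u=v[:2]/v[2]
    return K[0,0]*u[0]+K[0,2],K[1,1]*u[1]+K[1,2]
def shot(name,fn):
    im=cv2.cvtColor(read_camera(name),cv2.COLOR_RGB2BGR);cv2.imwrite("pics/"+fn,im);return im
E
python3 - <<'E'
from h import *
np.set_printoptions(precision=4,suppress=True)
a=shot("top","top0.png");b=shot("side","side0.png")
for n in("top","side","wrist"):
    m=camera_model(n);print(n,np.array(m["camera_matrix"]).tolist(),[k for k in m]);o,d=ray(n,(320,200));print(o,d/np.linalg.norm(d))
s=read_state();print({k:np.round(v,4).tolist() for k,v in s.items()});print(R.from_rotvec(s["orientation"]).as_matrix())
E
```

```text
top [[453.83003578334456, 0.0, 325.23467711411683], [0.0, 453.83003578334456, 191.79710847571604], [0.0, 0.0, 1.0]] ['camera_matrix', 'view']
[0.3259 0.0543 1.0806] [ 0.1674  0.0325 -0.9854]
side [[457.2822473717146, 0.0, 316.5372368452848], [0.0, 457.2822473717146, 197.30233987231804], [0.0, 0.0, 1.0]] ['camera_matrix', 'view']
[ 0.298  -0.7111  0.5722] [ 0.2319  0.8204 -0.5226]
wrist [[309.70691628693146, 0.0, 316.1309661645757], [0.0, 309.70691628693146, 196.10471727461032], [0.0, 0.0, 1.0]] ['camera_matrix', 'view']
[0.0708 0.5999 0.3839] [ 0.2644 -0.0529 -0.9629]
{'t': 0.1, 'q': [1.2506, 0.1311, 1.4892, 0.0, 1.523, -0.0854], 'dq': [0.0009, -0.0018, -0.0009, -0.0002, -0.0019, -0.0001], 'joint_torque': [0.001, -56.1349, -49.3086, 0.077, 0.0291, -0.0001], 'tool_pos': [0.1394, 0.5831, 0.2177], 'orientation': [-0.3679, -3.1196, 0.0025], 'force': [1.0096, 0.656, -0.1913], 'wrist_torque': [0.0562, 0.0335, 0.0077], 'gripper_force': 0.0, 'opening': 0.0933}
[[-0.9726  0.2326 -0.0005]
 [ 0.2326  0.9726 -0.0016]
 [ 0.0001 -0.0016 -1.    ]]
```

View pics/top0.png

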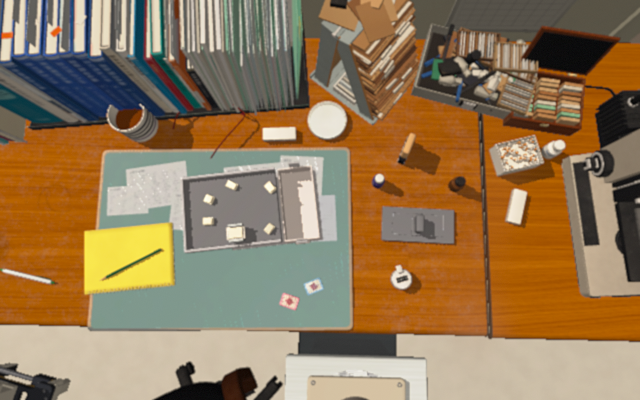

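View pics/side0.png

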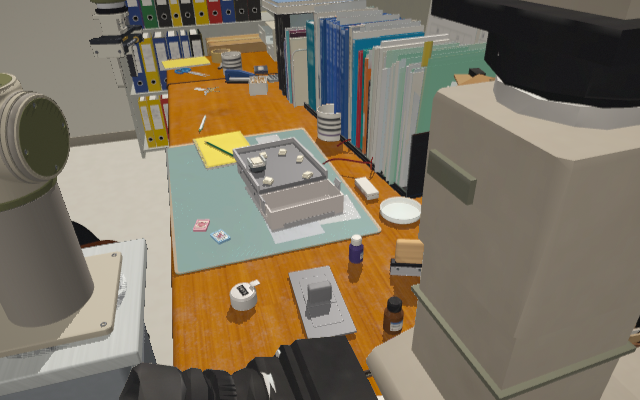

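The top view shows the board at about (235,212), the tub at (300,205), the scraper at (407,148), the lid at (418,226), the bottles at (379,181) and (457,184), and the clamp at (235,233). The side view agrees with this. Next I'll enlarge the work area.

```bash
python3 - <<'E'
from h import *
a=cv2.imread("pics/top0.png");c=a[130:265,170:330];cv2.imwrite("pics/c1.png",cv2.resize(c,None,fx=5,fy=4.4,interpolation=cv2.INTER_CUBIC)[:600])
c=a[130:265,170:330];c2=a[120:255,360:520]
cv2.imwrite("pics/c1.png",cv2.resize(c,None,fx=4.4,fy=4.4,interpolation=cv2.INTER_CUBIC))
cv2.imwrite("pics/c2.png",cv2.resize(c2,None,fx=4.4,fy=4.4,interpolation=cv2.INTER_CUBIC))
E
```

```text
(no output)
```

View pics/c1.png

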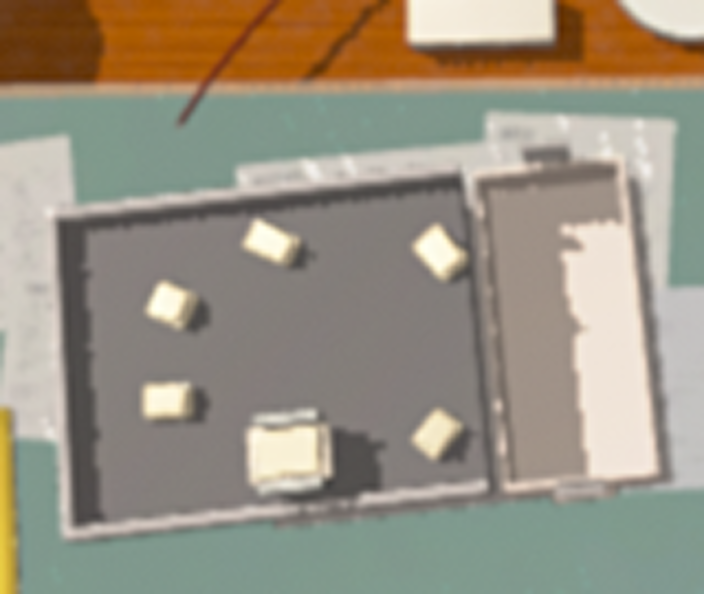

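View pics/c2.png

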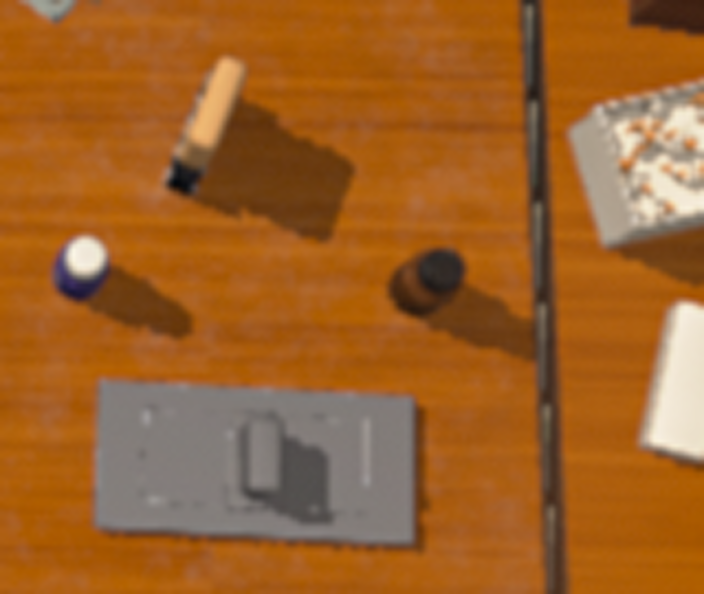

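```bash
cat > m.py <<'E'
from h import *
np.set_printoptions(precision=4,suppress=True)
m=camera_model("top")
P=lambda u,v,z,o=(170,130):onz("top",(u/4.4+o[0],v/4.4+o[1]),z,m)
c=[((57,212),.071,(86,106)),((70,535),.071,(-86,106)),((475,178),.050,(85,-115)),((625,163),.050,(85,-195)),((663,483),.050,(-85,-195)),((505,490),.050,(-85,-115))]
W=np.array([P(*p,z)[:2] for p,z,_ in c]);B=np.array([b for _,_,b in c])/1000.
U,S,Vt=np.linalg.svd((B-B.mean(0)).T@(W-W.mean(0)));Rt=(U@Vt).T
t=W.mean(0)-Rt@B.mean(0);yaw=np.arctan2(Rt[1,0],Rt[0,0]);print("board",t,"yaw",yaw,"resid",(B@Rt.T+t-W).round(4).tolist())
tub=Rt@[0,-.155]+t;print("tub",tub)
for n,p,z in [("o",(272,242),.07),("o",(172,304),.07),("o",(168,400),.07),("o",(440,250),.07),("o",(438,434),.07),("clamp",(288,455),.089)]:
    w=P(*p,z)[:2];print(n,w,"board",Rt.T@(w-t))
q=(360,120)
L=[P(*p,.009,q)[:2] for p in((97,380),(413,397),(413,545),(97,530))];print("lid",np.mean(L,0),"long dir",np.arctan2(*(L[0]-L[1]+L[3]-L[2])[::-1]))
g=P(263,455,.0425,q);print("grip",g)
e=[P(*p,.075,q)[:2] for p in((232,66),(203,162))];print("scraper grip top ends",e,"mid",np.mean(e,0),"ang",np.arctan2(*(e[0]-e[1])[::-1]))
print("dark",P(85,258,.055,q),"amber",P(440,270,.062,q))
E
python3 m.py
```

```text
board [0.4715 0.2897] yaw 0.12408604803585876 resid [[0.0015, 0.0027], [-0.0026, 0.0014], [0.001, -0.0022], [0.0013, -0.0021], [0.0017, 0.0011], [-0.0029, -0.0009]]
tub [0.4907 0.1359]
o [0.5285 0.2897] board [ 0.0566 -0.007 ]
o [0.495  0.3396] board [0.0294 0.0466]
o [0.4452 0.3382] board [-0.0201  0.0514]
o [0.5259 0.2022] board [ 0.0431 -0.0935]
o [0.4305 0.199 ] board [-0.0519 -0.0849]
clamp [0.4166 0.2708] board [-0.0569 -0.0119]
lid [ 0.4522 -0.143 ] long dir 1.5393953996583802
grip [ 0.4522 -0.1412  0.0425]
scraper grip top ends [array([ 0.6525, -0.1224]), array([ 0.6003, -0.1067])] mid [ 0.6264 -0.1145] ang -0.29263400595769695
dark [ 0.5527 -0.0476  0.055 ] amber [ 0.5481 -0.2306  0.062 ]
```

The crops show the offcuts, the clamp, the tub rim, the lid and the scraper grip clearly. The fits agree to within 3 mm. Now I'll move over the scraper.

>>> carry_out(
  moves=[
    {"dx":-0.04,"dy":-0.0355},
    {"dx":-0.04,"dy":-0.0355},
    {"dx":-0.04,"dy":-0.0355},
    {"dx":-0.04,"dy":-0.0355},
    {"dx":-0.04,"dy":-0.0355},
    {"dx":-0.04,"dy":-0.0355},
    {"dx":-0.04,"dy":-0.0355},
    {"dx":-0.04,"dy":-0.0355},
  ],
)

```text
invalid input at $.moves[0]: expected keys jaw, dx, dy, dz, yaw
```

>>> carry_out(
  moves=[
    {"dx":-0.04,"dy":-0.0355,"yaw":0.057},
    {"dx":-0.04,"dy":-0.0355},
    {"dx":-0.04,"dy":-0.0355},
    {"dx":-0.04,"dy":-0.0355},
    {"dx":-0.04,"dy":-0.0355},
    {"dx":-0.04,"dy":-0.0355},
    {"dx":-0.03,"dy":-0.03},
    {},
  ],
)

```text
invalid input at $.moves[0]: expected keys jaw, dx, dy, dz, yaw
```

```bash
cat >> h.py <<'E'
def go(x,y,z,ang=None):
    s=read_state();M=R.from_rotvec(s["orientation"]).as_matrix();p=s["tool_pos"]
    d=M.T@(np.array([x,y,z])-p);a=np.arctan2(M[1,1],M[0,1])
    print("t",round(s["t"],2),"pos",np.round(p,4),"yang",round(a,4),"tilt",M[:,2].round(4),"open",round(s["opening"],4),"move",np.round(d,4),"yaw",None if ang is None else round(-(ang-a),4))
BT=np.array([.4715,.2897]);BY=.124
def bw(x,y):
    c,s=np.cos(BY),np.sin(BY);return BT+[c*x-s*y,s*x+c*y]
E
python3 - <<'E'
from h import *
im=shot("wrist","w1.png");go(.6264,-.1145,.11,1.2785)
print(proj("wrist",(.6264,-.1145,.075)))
E
```

```text
t 0.15 pos [0.1394 0.5831 0.2178] yang 1.336 tilt [-4.0e-04 -1.3e-03 -1.0e+00] open 0.0928 move [-0.6359 -0.5651  0.1086] yaw 0.0575
(np.float64(95.32120757851223), np.float64(431.8404477768995))
```

View pics/w1.png

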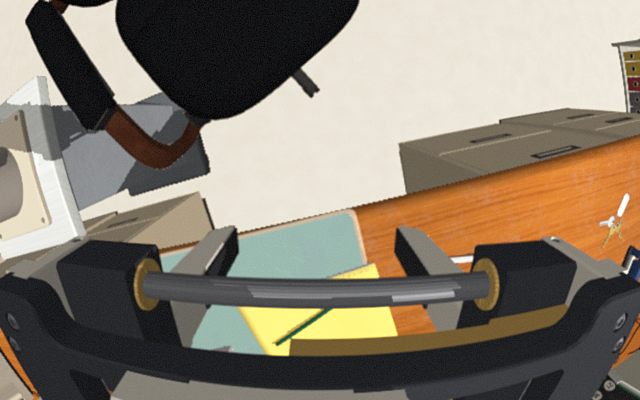

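The rows need every key, so the arm did not move. The wrist view shows the fingers at about (220,255) and (410,255), with the gripper bar across the lower half. I'll resend the move.

>>> carry_out(
  moves=[
    {"jaw":0.06,"dx":-0.04,"dy":-0.0355,"dz":0,"yaw":0},
    {"jaw":0.06,"dx":-0.04,"dy":-0.0355,"dz":0,"yaw":0},
    {"jaw":0.06,"dx":-0.04,"dy":-0.0355,"dz":0,"yaw":0},
    {"jaw":0.06,"dx":-0.04,"dy":-0.0355,"dz":0,"yaw":0},
    {"jaw":0.06,"dx":-0.04,"dy":-0.0355,"dz":0,"yaw":0},
    {"jaw":0.06,"dx":-0.04,"dy":-0.0355,"dz":0,"yaw":0},
    {"jaw":0.06,"dx":-0.04,"dy":-0.0355,"dz":0,"yaw":0},
    {"jaw":0.06,"dx":-0.04,"dy":-0.0355,"dz":0,"yaw":0},
  ],
)

```text
t: 1.15
tool_pos: [0.3853, 0.2313, 0.2186]
orientation: [0.368, 3.12, 0.0]
force: [1.5, 1.3, 0.0]
opening: 0.0601
gripper_force: 0.0
```

>>> carry_out(
  moves=[
    {"jaw":0.06,"dx":-0.04,"dy":-0.0355,"dz":0,"yaw":0},
    {"jaw":0.06,"dx":-0.04,"dy":-0.0355,"dz":0,"yaw":0},
    {"jaw":0.06,"dx":-0.04,"dy":-0.0355,"dz":0,"yaw":0},
    {"jaw":0.06,"dx":-0.04,"dy":-0.0355,"dz":0,"yaw":0},
    {"jaw":0.06,"dx":-0.04,"dy":-0.0355,"dz":0,"yaw":0},
    {"jaw":0.06,"dx":-0.04,"dy":-0.0355,"dz":0,"yaw":0},
    {"jaw":0.06,"dx":-0.036,"dy":-0.033,"dz":0,"yaw":0.057},
    {"jaw":0.06,"dx":0,"dy":0,"dz":0,"yaw":0},
  ],
)

```text
t: 2.15
tool_pos: [0.5965, -0.0736, 0.2173]
orientation: [-0.463, -3.106, 0.001]
force: [-0.7, 1.3, -0.4]
opening: 0.0602
gripper_force: 0.0
```

```bash
python3 - <<'E'
from h import *
m=camera_model("wrist");im=shot("wrist","w2.png");go(.6264,-.1145,.11,1.2785)
print(proj("wrist",(.6264,-.1145,.075),m))
# pale wood mask in the neighbourhood
s=im[:,:,:].astype(int);hsv=cv2.cvtColor(im,cv2.COLOR_BGR2HSV)
E
```

```text
t 2.2 pos [ 0.5959 -0.0719  0.2175] yang 1.2768 tilt [-1.8e-03  5.0e-04 -1.0e+00] open 0.0598 move [-0.0418 -0.0319  0.1075] yaw -0.0017
(np.float64(287.6394682142531), np.float64(222.66638136306946))
```

View pics/w2.png

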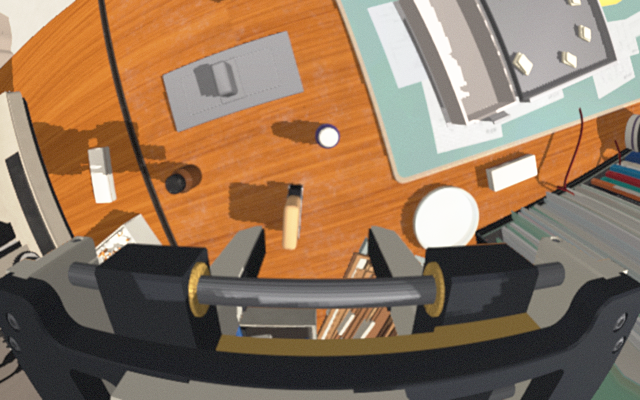

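The grip shows at about (292,222), against the predicted (288,223), so the position is confirmed. I'll refine it with a mask and work out the descent.

```bash
python3 - <<'E'
from h import *
im=cv2.imread("pics/w2.png");m=camera_model("wrist")
r=im[180:255,270:315];mask=(r[:,:,0]>90)&(r[:,:,2]>170)&(r[:,:,1]>130)
ys,xs=np.nonzero(mask);pts=np.c_[xs+270,ys+180].astype(np.float32);b=cv2.minAreaRect(pts);print(len(xs),b)
bp=cv2.boxPoints(b);w=np.array([onz("wrist",p,.075,m) for p in bp])[:,:2];print(w,w.mean(0))
go(*w.mean(0),.04)
E
```

```text
802 ((296.52960205078125, 214.6643829345703), (25.25482177734375, 70.90100860595703), 5.04245138168335)
[[ 0.65279733 -0.12966676]
 [ 0.58010324 -0.09818397]
 [ 0.58980408 -0.07430009]
 [ 0.66312011 -0.10395477]] [ 0.62145619 -0.1015264 ]
t 2.2 pos [ 0.5959 -0.0719  0.2175] yang 1.2768 tilt [-1.8e-03  5.0e-04 -1.0e+00] open 0.0598 move [-0.0334 -0.021   0.1775] yaw None
```

>>> carry_out(
  moves=[
    {"jaw":0.06,"dx":-0.041,"dy":-0.029,"dz":0,"yaw":0},
    {"jaw":0.06,"dx":0,"dy":0,"dz":0.05,"yaw":0},
    {"jaw":0.06,"dx":0,"dy":0,"dz":0.05,"yaw":0},
    {"jaw":0.06,"dx":0,"dy":0,"dz":0.05,"yaw":0},
    {"jaw":0.06,"dx":0,"dy":0,"dz":0.031,"yaw":0},
    {"jaw":0.06,"dx":0,"dy":0,"dz":0,"yaw":0},
    {"jaw":0.0,"dx":0,"dy":0,"dz":0,"yaw":0},
    {"jaw":0.0,"dx":0,"dy":0,"dz":0,"yaw":0},
  ],
  grip_force=45,
)

```text
t: 3.2
tool_pos: [0.6286, -0.1103, 0.0404]
orientation: [0.455, 3.104, -0.001]
force: [0.9, 0.3, -0.4]
opening: 0.0445
gripper_force: 0.0
```

>>> carry_out(
  moves=[
    {"jaw":0,"dx":0,"dy":0,"dz":0,"yaw":0},
    {"jaw":0,"dx":0,"dy":0,"dz":0,"yaw":0},
    {"jaw":0,"dx":0,"dy":0,"dz":0,"yaw":0},
  ],
)

```text
t: 3.58
tool_pos: [0.627, -0.1103, 0.038]
orientation: [0.457, 3.108, -0.0]
force: [-0.3, -0.9, 1.7]
opening: 0.0157
gripper_force: 44.3
```

```bash
python3 - <<'E'
from h import *
shot("side","s2.png");go(*bw(-55,51)/1 if 0 else bw(-.055,.051),.2,.124)
E
```

```text
t 3.62 pos [ 0.627  -0.1103  0.038 ] yang 1.2789 tilt [ 3.e-04 -2.e-04 -1.e+00] open 0.0155 move [ 0.3349  0.3628 -0.1622] yaw 1.1549
```

>>> carry_out(
  moves=[
    {"jaw":0,"dx":0,"dy":0,"dz":-0.05,"yaw":0},
    {"jaw":0,"dx":0,"dy":0,"dz":-0.06,"yaw":0},
    {"jaw":0,"dx":0.0335,"dy":0.0363,"dz":-0.03,"yaw":0},
    {"jaw":0,"dx":0.0335,"dy":0.0363,"dz":-0.02,"yaw":0},
    {"jaw":0,"dx":0.0335,"dy":0.0363,"dz":0,"yaw":0},
    {"jaw":0,"dx":0.0335,"dy":0.0363,"dz":0,"yaw":0},
    {"jaw":0,"dx":0.0335,"dy":0.0363,"dz":0,"yaw":0},
    {"jaw":0,"dx":0.0335,"dy":0.0363,"dz":0,"yaw":0},
  ],
)

```text
t: 4.62
tool_pos: [0.4958, 0.1575, 0.1972]
orientation: [-0.457, -3.108, 0.0]
force: [-0.2, 0.6, -2.1]
opening: 0.0158
gripper_force: 44.3
```

>>> carry_out(
  moves=[
    {"jaw":0,"dx":0.0335,"dy":0.0363,"dz":0,"yaw":0},
    {"jaw":0,"dx":0.0335,"dy":0.0363,"dz":0,"yaw":0},
    {"jaw":0,"dx":0.0335,"dy":0.0363,"dz":0,"yaw":0},
    {"jaw":0,"dx":0.0335,"dy":0.0363,"dz":0,"yaw":0.165},
    {"jaw":0,"dx":0,"dy":0,"dz":0,"yaw":0.165},
    {"jaw":0,"dx":0,"dy":0,"dz":0,"yaw":0.165},
    {"jaw":0,"dx":0,"dy":0,"dz":0,"yaw":0.165},
    {"jaw":0,"dx":0,"dy":0,"dz":0,"yaw":0.165},
  ],
)

```text
t: 5.62
tool_pos: [0.41, 0.3338, 0.1971]
orientation: [-1.671, -2.66, 0.001]
force: [-0.7, 0.1, -1.4]
opening: 0.0164
gripper_force: 44.3
```

>>> carry_out(
  moves=[
    {"jaw":0,"dx":0,"dy":0,"dz":0,"yaw":0.165},
    {"jaw":0,"dx":0,"dy":0,"dz":0,"yaw":0.165},
    {"jaw":0,"dx":0,"dy":0,"dz":0,"yaw":0},
    {"jaw":0,"dx":0,"dy":0,"dz":0,"yaw":0},
  ],
)

```text
t: 6.12
tool_pos: [0.4103, 0.3338, 0.1974]
orientation: [-2.075, -2.359, 0.001]
force: [0.5, -0.1, -1.6]
opening: 0.0158
gripper_force: 44.3
```

```bash
python3 - <<'E'
from h import *
go(*bw(-.055,.051),.100,.124)
w=shot("wrist","w3.png");m=camera_model("wrist")
hsv=cv2.cvtColor(w,cv2.COLOR_BGR2HSV)
mask=cv2.inRange(hsv,(18,25,170),(35,140,255));n,l,st,ce=cv2.connectedComponentsWithStats(mask)
c,s=np.cos(BY),np.sin(BY)
for i in range(1,n):
    if st[i,4]>60:
        p=onz("wrist",ce[i],.068,m)[:2]-BT;print(st[i].tolist(),(np.array([c*p[0]+s*p[1],-s*p[0]+c*p[1]])).round(4))
E
```

```text
t 6.12 pos [0.4103 0.3338 0.1974] yang 0.1277 tilt [-4.e-04 -3.e-04 -1.e+00] open 0.0158 move [-0.0003  0.0003  0.0974] yaw 0.0037
[0, 0, 50, 63, 1597] [-0.4847  0.3002]
[134, 0, 35, 64, 1096] [-0.2246  0.2297]
[231, 0, 132, 92, 9879] [-0.0725  0.1939]
[38, 160, 117, 81, 3364] [-0.3074  0.0376]
[344, 175, 18, 26, 142] [-0.02    0.0521]
[389, 180, 25, 25, 170] [0.0285 0.0473]
[537, 218, 91, 60, 897] [ 0.3551 -0.049 ]
[270, 227, 28, 51, 741] [-0.0854 -0.0134]
[334, 227, 30, 51, 781] [-0.024  -0.0121]
[410, 228, 23, 20, 116] [ 0.0567 -0.003 ]
[307, 235, 22, 36, 357] [-0.0536 -0.0132]
[0, 236, 91, 43, 1441] [-0.4915 -0.0585]
[108, 292, 11, 33, 108] [-0.3354 -0.1136]
[622, 347, 18, 17, 70] [ 0.7447 -0.372 ]
[111, 371, 297, 29, 3774] [-0.1893 -0.2572]
[606, 376, 32, 24, 117] [ 0.8453 -0.545 ]
```

View pics/w3.png

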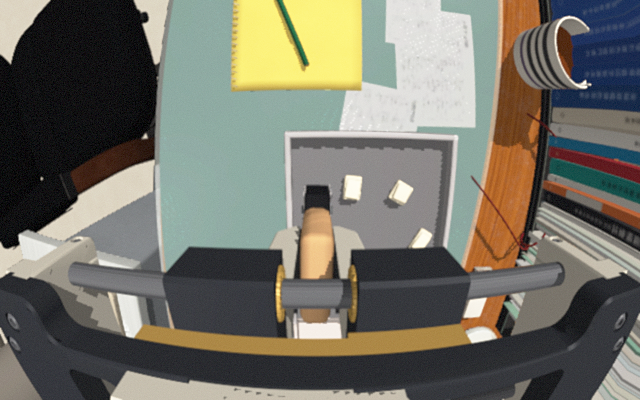

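The wrist view shows the scraper upright in the grip, with offcuts at (352,187), (400,192) and (421,238), which agrees with the map. Next I'll lower it.

>>> carry_out(
  moves=[
    {"jaw":0,"dx":0,"dy":0,"dz":0.04,"yaw":0},
    {"jaw":0,"dx":0,"dy":0,"dz":0.04,"yaw":0},
    {"jaw":0,"dx":0,"dy":0,"dz":0.015,"yaw":0},
    {"jaw":0,"dx":0,"dy":0,"dz":0,"yaw":0},
  ],
)

```text
t: 6.68
tool_pos: [0.4103, 0.3339, 0.1026]
orientation: [-2.078, -2.356, 0.001]
force: [1.1, -0.7, -1.5]
opening: 0.0153
gripper_force: 44.8
```

>>> carry_out(
  moves=[
    {"jaw":0,"dx":0,"dy":0,"dz":0.002,"yaw":0},
    {"jaw":0,"dx":0,"dy":0,"dz":0,"yaw":0},
  ],
)

```text
t: 6.92
tool_pos: [0.4109, 0.3342, 0.1014]
orientation: [2.079, 2.355, 0.002]
force: [0.2, 0.3, -1.4]
opening: 0.0159
gripper_force: 44.8
```

>>> carry_out(
  moves=[
    {"jaw":0,"dx":0,"dy":0,"dz":0.002,"yaw":0},
    {"jaw":0,"dx":0,"dy":0,"dz":0,"yaw":0},
  ],
)

```text
t: 7.18
tool_pos: [0.4109, 0.3343, 0.0999]
orientation: [2.079, 2.355, 0.002]
force: [-1.8, -1.4, 5.3]
opening: 0.0159
gripper_force: 44.9
```

>>> carry_out(
  moves=[
    {"jaw":0,"dx":0,"dy":0,"dz":-0.0012,"yaw":0},
    {"jaw":0,"dx":0,"dy":0.011,"dz":0,"yaw":0},
    {"jaw":0,"dx":0,"dy":0.011,"dz":0,"yaw":0},
    {"jaw":0,"dx":0,"dy":0.011,"dz":0,"yaw":0},
    {"jaw":0,"dx":0,"dy":0.011,"dz":0,"yaw":0},
    {"jaw":0,"dx":0,"dy":0.011,"dz":0,"yaw":0},
    {"jaw":0,"dx":0,"dy":0,"dz":0,"yaw":0},
    {"jaw":0,"dx":0,"dy":-0.015,"dz":0,"yaw":0},
  ],
)

```text
t: 8.18
tool_pos: [0.4508, 0.3388, 0.0999]
orientation: [2.08, 2.353, 0.002]
force: [0.5, 0.1, 2.4]
opening: 0.0159
gripper_force: 44.9
```

>>> carry_out(
  moves=[
    {"jaw":0,"dx":0,"dy":0,"dz":-0.05,"yaw":0},
    {"jaw":0,"dx":0,"dy":0,"dz":-0.03,"yaw":0},
    {"jaw":0,"dx":0.031,"dy":0.04,"dz":0,"yaw":0},
    {"jaw":0,"dx":0,"dy":0.018,"dz":0,"yaw":-0.174},
    {"jaw":0,"dx":0,"dy":0,"dz":0,"yaw":-0.174},
    {"jaw":0,"dx":0,"dy":0,"dz":0,"yaw":-0.174},
    {"jaw":0,"dx":0,"dy":0,"dz":0,"yaw":-0.174},
    {"jaw":0,"dx":0,"dy":0,"dz":0,"yaw":-0.174},
  ],
)

```text
t: 9.18
tool_pos: [0.5022, 0.3766, 0.1789]
orientation: [-0.884, -3.013, 0.002]
force: [-0.8, 0.6, -2.0]
opening: 0.0159
gripper_force: 44.9
```

>>> carry_out(
  moves=[
    {"jaw":0,"dx":0,"dy":0,"dz":0,"yaw":-0.174},
    {"jaw":0,"dx":0,"dy":0,"dz":0,"yaw":-0.174},
    {"jaw":0,"dx":0,"dy":0,"dz":0,"yaw":-0.174},
    {"jaw":0,"dx":0,"dy":0,"dz":0,"yaw":-0.174},
    {"jaw":0,"dx":0,"dy":0,"dz":0,"yaw":0},
    {"jaw":0,"dx":0,"dy":0,"dz":0,"yaw":0},
  ],
)

```text
t: 9.93
tool_pos: [0.5031, 0.3767, 0.1794]
orientation: [0.181, -3.136, 0.001]
force: [1.4, -0.4, -1.7]
opening: 0.0157
gripper_force: 44.9
```

```bash
cat >> h.py <<'E'
def wax(name,fn,z=.068):
    w=shot(name,fn);m=camera_model(name);hsv=cv2.cvtColor(w,cv2.COLOR_BGR2HSV)
    mask=cv2.inRange(hsv,(18,25,150),(35,140,255));n,l,st,ce=cv2.connectedComponentsWithStats(mask)
    c,s=np.cos(BY),np.sin(BY)
    for i in range(1,n):
        p=onz(name,ce[i],z,m)[:2]-BT;b=np.array([c*p[0]+s*p[1],-s*p[0]+c*p[1]])
        if st[i,4]>15 and abs(b[0])<.1 and -.21<b[1]<.12: print(st[i].tolist(),b.round(4))
E
python3 - <<'E'
from h import *
go(*bw(.043,.082),.1005,1.695)
wax("top","t3.png")
E
```

```text
t 9.93 pos [0.5031 0.3767 0.1794] yang 1.6863 tilt [-8.e-04 -4.e-04 -1.e+00] open 0.0157 move [-0.001  -0.0004  0.0789] yaw -0.0087
[225, 180, 13, 10, 53] [ 0.0572 -0.0055]
[264, 181, 12, 13, 58] [ 0.0422 -0.0929]
[201, 190, 12, 19, 114] [0.0288 0.052 ]
[265, 224, 10, 10, 59] [-0.0507 -0.0838]
[227, 226, 17, 15, 193] [-0.0525 -0.0069]
```

>>> carry_out(
  moves=[
    {"jaw":0,"dx":0,"dy":0,"dz":0.04,"yaw":-0.009},
    {"jaw":0,"dx":0,"dy":0,"dz":0.03,"yaw":0},
    {"jaw":0,"dx":0,"dy":0,"dz":0.0085,"yaw":0},
    {"jaw":0,"dx":0,"dy":0,"dz":0,"yaw":0},
  ],
)

```text
t: 10.48
tool_pos: [0.5032, 0.3777, 0.1039]
orientation: [0.198, -3.135, -0.002]
force: [-9.7, -2.8, 15.1]
opening: 0.0156
gripper_force: 45.0
```

>>> carry_out(
  moves=[
    {"jaw":0,"dx":0,"dy":-0.014,"dz":0,"yaw":0},
    {"jaw":0,"dx":0,"dy":-0.014,"dz":0,"yaw":0},
    {"jaw":0,"dx":0,"dy":-0.014,"dz":0,"yaw":0},
    {"jaw":0,"dx":0,"dy":-0.014,"dz":0,"yaw":0},
    {"jaw":0,"dx":0,"dy":-0.014,"dz":0,"yaw":0},
    {"jaw":0,"dx":0,"dy":-0.014,"dz":0,"yaw":0},
    {"jaw":0,"dx":0,"dy":-0.014,"dz":0,"yaw":0},
    {"jaw":0,"dx":0,"dy":-0.014,"dz":0,"yaw":0},
  ],
)

```text
t: 11.48
tool_pos: [0.5197, 0.2675, 0.1041]
orientation: [-0.198, 3.131, 0.006]
force: [-1.5, 5.4, 7.6]
opening: 0.016
gripper_force: 45.0
```

```bash
python3 - <<'E'
from h import *
go(*bw(.043,-.128),.1005,1.695)
wax("top","t4.png")
E
```

```text
t 11.47 pos [0.5197 0.2675 0.1041] yang 1.6973 tilt [ 0.0044  0.0041 -1.    ] open 0.016 move [ 0.0023 -0.1     0.0032] yaw 0.0023
[135, 83, 133, 196, 7267] [0.0972 0.0652]
[269, 187, 7, 6, 21] [ 0.0367 -0.0982]
[216, 201, 9, 13, 58] [0.0094 0.0231]
[266, 224, 8, 10, 47] [-0.0501 -0.0847]
```

```bash
python3 - <<'E'
from h import *
w=shot("wrist","w4.png");s=shot("side","s4.png");t=cv2.imread("pics/t4.png")
a=cv2.resize(s[120:260,230:370],(400,400),interpolation=cv2.INTER_CUBIC);b=cv2.resize(t[150:270,180:330],(400,320),interpolation=cv2.INTER_CUBIC)
o=np.zeros((600,800,3),np.uint8);o[:400,:400]=a;o[:320,400:]=b;o[320:570,400:]=cv2.resize(w,(400,250));cv2.imwrite("pics/m4.png",o)
E
```

```text
(no output)
```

View pics/m4.png

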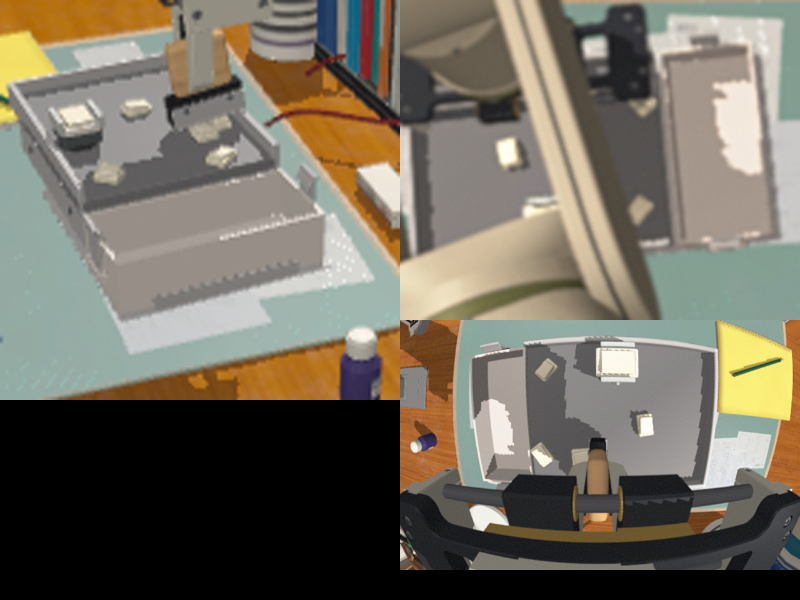

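The montage shows the blade roughly level on the board, carrying two offcuts ahead of it. The third slipped off the blade's left end and lies near board (9,23). I'll finish this stroke with less pressure and collect that one afterwards.

>>> carry_out(
  moves=[
    {"jaw":0,"dx":0.001,"dy":-0.0125,"dz":-0.003,"yaw":0},
    {"jaw":0,"dx":0,"dy":-0.0125,"dz":0,"yaw":0},
    {"jaw":0,"dx":0,"dy":-0.0125,"dz":0,"yaw":0},
    {"jaw":0,"dx":0,"dy":-0.0125,"dz":0,"yaw":0},
    {"jaw":0,"dx":0,"dy":-0.0125,"dz":0,"yaw":0},
    {"jaw":0,"dx":0,"dy":-0.0125,"dz":0,"yaw":0},
    {"jaw":0,"dx":0,"dy":-0.0125,"dz":0,"yaw":0},
    {"jaw":0,"dx":0,"dy":-0.0125,"dz":0,"yaw":0},
  ],
)

```text
t: 12.62
tool_pos: [0.5294, 0.165, 0.1034]
orientation: [0.201, -3.133, 0.001]
force: [-0.9, 0.3, -1.7]
opening: 0.0159
gripper_force: 45.0
```

>>> carry_out(
  moves=[
    {"jaw":0,"dx":0,"dy":-0.005,"dz":0,"yaw":0},
    {"jaw":0,"dx":0,"dy":0,"dz":0,"yaw":0},
    {"jaw":0,"dx":0,"dy":0,"dz":-0.05,"yaw":0},
    {"jaw":0,"dx":0,"dy":0.05,"dz":-0.03,"yaw":0},
    {"jaw":0,"dx":0.005,"dy":0.05,"dz":0,"yaw":0},
    {"jaw":0,"dx":0.01,"dy":0.05,"dz":0,"yaw":0},
    {"jaw":0,"dx":0.01,"dy":0.035,"dz":0,"yaw":0},
    {"jaw":0,"dx":0,"dy":0,"dz":0,"yaw":0},
  ],
)

```text
t: 13.62
tool_pos: [0.4805, 0.3444, 0.1842]
orientation: [0.208, -3.134, -0.001]
force: [0.1, -0.8, -2.1]
opening: 0.0158
gripper_force: 45.0
```

```bash
python3 - <<'E'
from h import *
go(*bw(.018,.055),.1035,1.695)
wax("top","t5.png")
w=shot("wrist","w5.png");s=cv2.imread("pics/t5.png")
o=np.zeros((600,800,3),np.uint8);o[:350,:560]=cv2.resize(w,(560,350));o[350:590,:300]=cv2.resize(s[150:270,180:330],(300,240));s=shot("side","s5.png");o[350:600,350:700]=cv2.resize(s[130:255,220:395],(350,250));cv2.imwrite("pics/m5.png",o)
E
```

```text
t 13.62 pos [0.4805 0.3444 0.1842] yang 1.7031 tilt [-6.e-04  5.e-04 -1.e+00] open 0.0158 move [-0.0023  0.0017  0.0807] yaw 0.0081
[292, 173, 10, 10, 65] [ 0.0587 -0.1564]
[237, 176, 13, 9, 68] [ 0.0657 -0.0329]
[293, 187, 8, 11, 75] [ 0.026  -0.1518]
[216, 201, 9, 13, 54] [0.0094 0.0228]
[265, 224, 10, 10, 57] [-0.0506 -0.0836]
[227, 226, 18, 15, 194] [-0.0528 -0.0074]
```

View pics/m5.png

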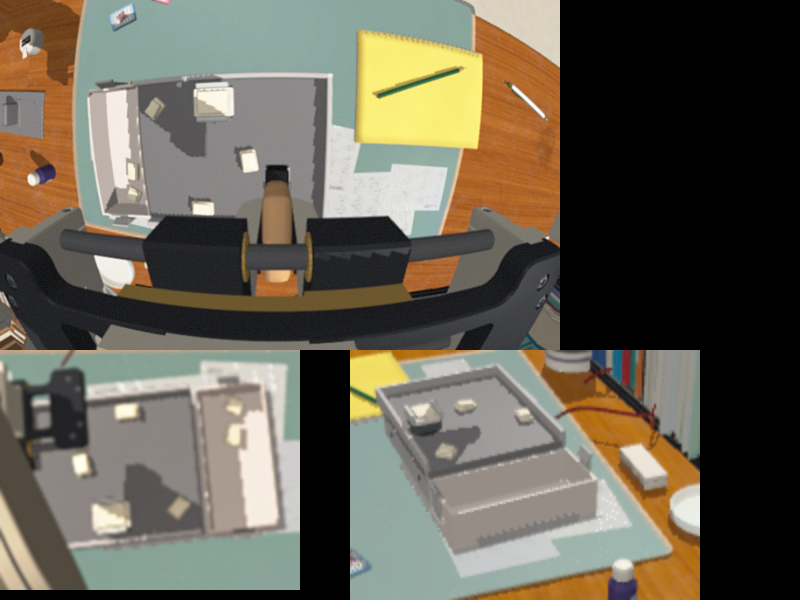

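The montage shows two offcuts in the tub, and three left at board (66,-33), (9,23) and (-51,-84). The scraper has been tilted in the grip, because its left end landed on wax. I'll set it down on clear board, release it so it stands flat, and grip it again.

>>> carry_out(
  moves=[
    {"jaw":0,"dx":0,"dy":0.02,"dz":0,"yaw":0.008},
    {"jaw":0,"dx":0,"dy":0,"dz":0.04,"yaw":0},
    {"jaw":0,"dx":0,"dy":0,"dz":0.03,"yaw":0},
    {"jaw":0,"dx":0,"dy":0,"dz":0.007,"yaw":0},
    {"jaw":0,"dx":0,"dy":0,"dz":0.002,"yaw":0},
    {"jaw":0,"dx":0,"dy":0,"dz":0,"yaw":0},
  ],
)

```text
t: 14.52
tool_pos: [0.4807, 0.3618, 0.107]
orientation: [-0.188, 3.134, 0.002]
force: [0.6, 0.6, -0.7]
opening: 0.0157
gripper_force: 45.0
```

```bash
python3 - <<'E'
from h import *
go(*bw(.018,.075),.1035,1.695)
print(read_state()["force"],read_state()["wrist_torque"])
shot("side","s6.png")
E
```

```text
t 14.53 pos [0.4807 0.3618 0.107 ] yang 1.6904 tilt [ 0.002   0.0012 -1.    ] open 0.0157 move [0.0001 0.0046 0.0035] yaw -0.0046
[ 0.64793446  0.61139492 -0.745843  ] [ 0.01985234 -0.02581728 -0.0553248 ]
```

>>> carry_out(
  moves=[
    {"jaw":0,"dx":0,"dy":0,"dz":0.002,"yaw":0},
    {"jaw":0,"dx":0,"dy":0,"dz":0,"yaw":0},
  ],
)

```text
t: 14.82
tool_pos: [0.4797, 0.3617, 0.1037]
orientation: [-0.189, 3.135, 0.0]
force: [0.1, 0.8, -1.2]
opening: 0.0155
gripper_force: 45.0
```

>>> carry_out(
  moves=[
    {"jaw":0.03,"dx":0,"dy":0,"dz":0,"yaw":0},
    {"jaw":0.03,"dx":0,"dy":0,"dz":0,"yaw":0},
    {"jaw":0.03,"dx":0,"dy":0,"dz":0,"yaw":0},
    {"jaw":0.03,"dx":0,"dy":0,"dz":-0.005,"yaw":0},
    {"jaw":0.03,"dx":0,"dy":0,"dz":0,"yaw":0},
  ],
)

```text
t: 15.45
tool_pos: [0.48, 0.3618, 0.1091]
orientation: [-0.189, 3.135, 0.001]
force: [0.2, -0.4, 1.3]
opening: 0.0299
gripper_force: 0.0
```

```bash
python3 - <<'E'
from h import *
go(*bw(.018,.075),.099,1.695)
print(read_state()["force"])
m=camera_model("side")
# compare scraper wood/foot before (s6) and after
for n in("s6","s7"):
    if n=="s7": im=shot("side","s7.png")
    else: im=cv2.imread("pics/s6.png")
    u,v=np.array(proj("side",(*bw(.018,.070),.09),m)).astype(int);hsv=cv2.cvtColor(im,cv2.COLOR_BGR2HSV)
    x0,y0=u-40,v-40;h=hsv[y0:v+40,x0:u+40]
    wood=cv2.inRange(h,(8,60,120),(20,170,255));dark=cv2.inRange(h,(0,0,0),(180,255,45))
    for k,mk in(("wood",wood),("dark",dark)):
        nn,l,st,ce=cv2.connectedComponentsWithStats(mk)
        for i in range(1,nn):
            if st[i,4]>40: 
                pts=np.argwhere(l==i)[:,::-1].astype(np.float32);print(n,k,(st[i,:2]+[x0,y0]).tolist(),st[i,2:].tolist(),(ce[i]+[x0,y0]).round(1),cv2.minAreaRect(pts)[1:])
for x in(-.033,.033):
  for z in(.061,.089): print(x,z,proj("side",(*bw(.018+x,.062),z),m))
E
```

```text
t 15.45 pos [0.48   0.3618 0.1091] yang 1.691 tilt [ 1.e-03  6.e-04 -1.e+00] open 0.0299 move [-0.0006  0.0045  0.0101] yaw -0.004
[ 0.22333531 -0.43334121  1.25731475]
s6 wood [279, 115] [34, 26, 176] [288.3 127.4] ((35.76850128173828, 21.08807373046875), 6.911227226257324)
s6 wood [244, 120] [31, 19, 159] [264.3 130.4] ((18.208627700805664, 28.973474502563477), 76.75948333740234)
s6 dark [265, 100] [22, 3, 42] [274.4 100.7] ((2.0, 21.0), 90.0)
s6 dark [265, 134] [24, 12, 56] [275.3 138.8] ((5.199469089508057, 25.440261840820312), 68.19859313964844)
s7 wood [244, 121] [69, 21, 359] [278.3 131.9] ((20.0, 68.0), 90.0)
s7 dark [265, 140] [25, 7, 52] [275.4 142.5] ((3.9047486782073975, 24.51314353942871), 77.47119140625)
-0.033 0.061 (np.float64(263.29964754603446), np.float64(154.77887367185753))
-0.033 0.089 (np.float64(262.40435218176833), np.float64(144.8008898430132))
0.033 0.061 (np.float64(287.4720956292489), np.float64(150.00128649996813))
0.033 0.089 (np.float64(286.8896685835016), np.float64(140.14644114063086))
```

The foot strip's angle changed from 22° to 12.5°, against an expected 11°, so the scraper now stands flat. I'll grip it again.

>>> carry_out(
  moves=[
    {"jaw":0.03,"dx":-0.002,"dy":0,"dz":0.0105,"yaw":-0.004},
    {"jaw":0.03,"dx":0,"dy":0,"dz":0,"yaw":0},
    {"jaw":0,"dx":0,"dy":0,"dz":0,"yaw":0},
    {"jaw":0,"dx":0,"dy":0,"dz":0,"yaw":0},
    {"jaw":0,"dx":0,"dy":0,"dz":0,"yaw":0},
    {"jaw":0,"dx":0,"dy":0,"dz":0,"yaw":0},
  ],
  grip_force=60,
)

```text
t: 16.25
tool_pos: [0.4815, 0.3618, 0.0978]
orientation: [0.195, -3.135, 0.0]
force: [-0.1, 0.1, -0.9]
opening: 0.0157
gripper_force: 60.0
```

```bash
python3 - <<'E'
from h import *
go(*bw(.020,-.128),.0995,1.695);print(read_state()["force"])
E
```

```text
t 16.25 pos [0.4815 0.3618 0.0978] yang 1.695 tilt [-1.e-04 -1.e-04 -1.e+00] open 0.0157 move [-0.0011 -0.1983 -0.0017] yaw 0.0
[-0.08190667  0.11087598 -0.92734638]
```

>>> carry_out(
  moves=[
    {"jaw":0,"dx":0,"dy":-0.0145,"dz":-0.001,"yaw":0},
    {"jaw":0,"dx":0,"dy":-0.0145,"dz":0,"yaw":0},
    {"jaw":0,"dx":0,"dy":-0.0145,"dz":0,"yaw":0},
    {"jaw":0,"dx":0,"dy":-0.0145,"dz":0,"yaw":0},
    {"jaw":0,"dx":0,"dy":-0.0145,"dz":0,"yaw":0},
    {"jaw":0,"dx":0,"dy":-0.0145,"dz":0,"yaw":0},
    {"jaw":0,"dx":0,"dy":-0.0145,"dz":0,"yaw":0},
    {"jaw":0,"dx":0,"dy":-0.0145,"dz":0,"yaw":0},
  ],
)

```text
t: 17.25
tool_pos: [0.496, 0.2458, 0.0989]
orientation: [-0.195, 3.136, 0.0]
force: [-0.0, 0.4, -3.1]
opening: 0.0157
gripper_force: 60.0
```

>>> carry_out(
  moves=[
    {"jaw":0,"dx":0,"dy":-0.0145,"dz":0,"yaw":0},
    {"jaw":0,"dx":0,"dy":-0.0145,"dz":0,"yaw":0},
    {"jaw":0,"dx":0,"dy":-0.0145,"dz":0,"yaw":0},
    {"jaw":0,"dx":0,"dy":-0.0145,"dz":0,"yaw":0},
    {"jaw":0,"dx":0,"dy":-0.0145,"dz":0,"yaw":0},
    {"jaw":0,"dx":0,"dy":-0.0095,"dz":0,"yaw":0},
    {"jaw":0,"dx":0,"dy":0,"dz":0,"yaw":0},
    {"jaw":0,"dx":0,"dy":0,"dz":-0.04,"yaw":0},
  ],
)

```text
t: 18.25
tool_pos: [0.5032, 0.1648, 0.1356]
orientation: [0.194, -3.128, 0.001]
force: [1.1, 0.8, -2.5]
opening: 0.0157
gripper_force: 60.0
```

>>> carry_out(
  moves=[
    {"jaw":0,"dx":0,"dy":0.045,"dz":-0.03,"yaw":0},
    {"jaw":0,"dx":-0.01,"dy":0.045,"dz":0,"yaw":0},
    {"jaw":0,"dx":-0.012,"dy":0.043,"dz":0,"yaw":0},
    {"jaw":0,"dx":0,"dy":0,"dz":0,"yaw":0},
    {"jaw":0,"dx":0,"dy":0,"dz":0,"yaw":0},
  ],
)

```text
t: 18.88
tool_pos: [0.511, 0.3002, 0.1684]
orientation: [0.197, -3.135, 0.001]
force: [0.4, -0.5, -3.1]
opening: 0.016
gripper_force: 60.0
```

```bash
python3 - <<'E'
from h import *
go(*bw(.041,.005),.099,1.695);print(read_state()["force"])
wax("top","t8.png");print("wrist");wax("wrist","w8.png")
E
```

```text
t 18.88 pos [0.511  0.3002 0.1684] yang 1.6961 tilt [-6.e-04 -6.e-04 -1.e+00] open 0.016 move [-0.0005 -0.0005  0.0694] yaw 0.0011
[ 0.4440023  -0.54627337 -3.10885776]
[283, 173, 5, 11, 35] [ 0.0606 -0.1297]
[292, 173, 10, 10, 66] [ 0.0585 -0.1562]
[292, 187, 9, 11, 75] [ 0.0257 -0.1514]
[288, 199, 7, 10, 67] [ 0.0003 -0.1377]
[263, 224, 12, 10, 69] [-0.051  -0.0821]
wrist
[271, 68, 43, 35, 306] [-0.0541 -0.0199]
[202, 81, 28, 29, 389] [-0.0505 -0.0842]
[315, 83, 3, 13, 22] [-0.0524  0.004 ]
[181, 144, 12, 23, 220] [ 0.0016 -0.1152]
[171, 167, 14, 24, 222] [ 0.0243 -0.1266]
[168, 199, 19, 21, 206] [ 0.0536 -0.1309]
[191, 201, 7, 21, 81] [ 0.0545 -0.1118]
```

```bash
python3 - <<'E'
from h import *
c,s=np.cos(BY),np.sin(BY)
mw=camera_model("wrist")
def tri(pt,pw):
    o1,d1=ray("top",pt);o2,d2=ray("wrist",pw,mw)
    A=np.c_[d1,-d2];k=np.linalg.lstsq(A,o2-o1,rcond=None)[0];a=o1+k[0]*d1;b=o2+k[1]*d2;p=(a+b)/2
    q=p[:2]-BT;print(np.round([c*q[0]+s*q[1],-s*q[0]+c*q[1],p[2]],4),"gap",np.linalg.norm(a-b).round(4))
tri((285,178),(194.5,211));tri((297,178),(177,209));tri((296,192),(178,179));tri((291,204),(187,155))
m=cv2.imread("pics/t8.png")[165:215,270:320];w=cv2.imread("pics/w8.png")[130:240,140:260]
s7=shot("side","s8.png");u,v=np.array(proj("side",(*bw(0,-.14),.06))).astype(int)
o=np.zeros((600,800,3),np.uint8);o[:300,:300]=cv2.resize(m,(300,300),interpolation=cv2.INTER_CUBIC);o[:400,350:786]=cv2.resize(w,(436,400),interpolation=cv2.INTER_CUBIC)
cv2.imwrite("pics/m8.png",o)
E
```

```text
[ 0.0674 -0.1264  0.0345] gap 0.0017
[ 0.0682 -0.1538  0.0224] gap 0.0004
[ 0.034  -0.1483  0.0222] gap 0.0006
[ 0.0069 -0.1341  0.0237] gap 0.0007
```

View pics/m8.png

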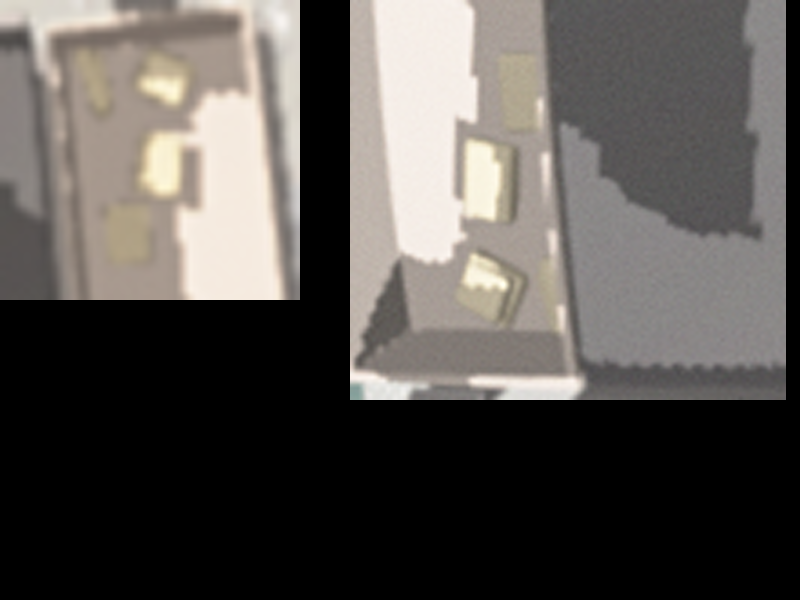

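The picture shows four offcuts in the tub, one of them leaning on the near wall below the rim. The last lies at board (-51,-83), and I'll wipe that one now.

>>> carry_out(
  moves=[
    {"jaw":0,"dx":0.042,"dy":-0.03,"dz":0,"yaw":0},
    {"jaw":0,"dx":0.042,"dy":-0.031,"dz":0,"yaw":0},
    {"jaw":0,"dx":0,"dy":0,"dz":0,"yaw":0},
    {"jaw":0,"dx":0,"dy":0,"dz":0.035,"yaw":0},
    {"jaw":0,"dx":0,"dy":0,"dz":0.025,"yaw":0},
    {"jaw":0,"dx":0,"dy":0,"dz":0.008,"yaw":0},
    {"jaw":0,"dx":0,"dy":0,"dz":0,"yaw":0},
  ],
)

```text
t: 19.9
tool_pos: [0.436, 0.229, 0.1011]
orientation: [0.194, -3.135, 0.0]
force: [0.0, -0.7, -1.6]
opening: 0.016
gripper_force: 60.0
```

```bash
python3 - <<'E'
from h import *
go(*bw(-.043,-.056),.0992,1.695);print(read_state()["force"])
E
```

```text
t 19.9 pos [0.436  0.229  0.1011] yang 1.6945 tilt [-1.e-04 -0.e+00 -1.e+00] open 0.016 move [ 0.0002 -0.0001  0.0019] yaw -0.0005
[ 0.04470953 -0.71444345 -1.59106307]
```

>>> carry_out(
  moves=[
    {"jaw":0,"dx":0,"dy":-0.012,"dz":0.0018,"yaw":0},
    {"jaw":0,"dx":0,"dy":-0.012,"dz":0,"yaw":0},
    {"jaw":0,"dx":0,"dy":-0.012,"dz":0,"yaw":0},
    {"jaw":0,"dx":0,"dy":-0.012,"dz":0,"yaw":0},
    {"jaw":0,"dx":0,"dy":-0.012,"dz":0,"yaw":0},
    {"jaw":0,"dx":0,"dy":-0.012,"dz":0,"yaw":0},
    {"jaw":0,"dx":0,"dy":-0.002,"dz":0,"yaw":0},
    {"jaw":0,"dx":0,"dy":0,"dz":0,"yaw":0},
  ],
)

```text
t: 20.9
tool_pos: [0.4448, 0.1556, 0.099]
orientation: [0.194, -3.136, -0.0]
force: [-0.4, 0.2, -1.6]
opening: 0.0155
gripper_force: 60.0
```

>>> carry_out(
  moves=[
    {"jaw":0,"dx":0,"dy":0,"dz":-0.05,"yaw":0},
    {"jaw":0,"dx":-0.013,"dy":0.035,"dz":-0.02,"yaw":0},
    {"jaw":0,"dx":-0.025,"dy":0.045,"dz":0,"yaw":0},
    {"jaw":0,"dx":-0.025,"dy":0.045,"dz":0,"yaw":0},
    {"jaw":0,"dx":0,"dy":0.045,"dz":0,"yaw":0},
    {"jaw":0,"dx":0,"dy":0,"dz":0,"yaw":0},
    {"jaw":0,"dx":0,"dy":0,"dz":0,"yaw":0},
  ],
)

```text
t: 21.78
tool_pos: [0.4859, 0.3322, 0.1686]
orientation: [0.197, -3.135, 0.001]
force: [0.4, -0.7, -1.3]
opening: 0.0156
gripper_force: 60.0
```

```bash
python3 - <<'E'
from h import *
go(*bw(.020,.040),.0985,1.695);print(read_state()["force"])
wax("top","t9.png");print("wrist");wax("wrist","w9.png")
E
```

```text
t 21.77 pos [0.4859 0.3322 0.1686] yang 1.6962 tilt [-6.e-04 -7.e-04 -1.e+00] open 0.0156 move [-0.0005 -0.0003  0.0701] yaw 0.0012
[ 0.3706972  -0.69632026 -1.266233  ]
[283, 173, 5, 11, 35] [ 0.0608 -0.1297]
[293, 173, 9, 10, 65] [ 0.0586 -0.1565]
[292, 187, 9, 11, 79] [ 0.0257 -0.1518]
[288, 199, 7, 10, 67] [ 0.0003 -0.1377]
[295, 218, 8, 11, 43] [-0.0451 -0.15  ]
[226, 226, 20, 15, 209] [-0.0524 -0.007 ]
wrist
[229, 95, 42, 35, 325] [-0.0528 -0.0224]
[270, 99, 4, 20, 35] [-0.0579  0.0007]
[83, 110, 3, 26, 29] [-0.059  -0.2041]
[139, 123, 17, 24, 111] [-0.0411 -0.1192]
[85, 138, 1, 20, 20] [-0.0333 -0.2067]
[154, 164, 10, 22, 126] [-0.0016 -0.1121]
[147, 186, 13, 23, 192] [ 0.0211 -0.1216]
[147, 216, 17, 19, 176] [ 0.0505 -0.1253]
```

All five offcuts are in the tub. Now I'll stand the scraper on the board.

>>> carry_out(
  moves=[
    {"jaw":0,"dx":0,"dy":0,"dz":0.035,"yaw":0},
    {"jaw":0,"dx":0,"dy":0,"dz":0.025,"yaw":0},
    {"jaw":0,"dx":0,"dy":0,"dz":0.009,"yaw":0},
    {"jaw":0,"dx":0,"dy":0,"dz":0.001,"yaw":0},
    {"jaw":0,"dx":0,"dy":0,"dz":0.001,"yaw":0},
    {"jaw":0,"dx":0,"dy":0,"dz":0,"yaw":0},
  ],
)

```text
t: 22.62
tool_pos: [0.4869, 0.3324, 0.0991]
orientation: [-0.195, 3.134, 0.001]
force: [-0.7, 0.5, -1.9]
opening: 0.0154
gripper_force: 60.0
```

>>> carry_out(
  moves=[
    {"jaw":0.05,"dx":0,"dy":0,"dz":0,"yaw":0},
    {"jaw":0.05,"dx":0,"dy":0,"dz":0,"yaw":0},
    {"jaw":0.05,"dx":0,"dy":0,"dz":0,"yaw":0},
    {"jaw":0.05,"dx":0,"dy":0,"dz":-0.02,"yaw":0},
    {"jaw":0.05,"dx":0,"dy":0,"dz":-0.05,"yaw":0},
    {"jaw":0.05,"dx":0,"dy":0,"dz":-0.05,"yaw":0},
    {"jaw":0.05,"dx":0,"dy":0,"dz":0,"yaw":0},
  ],
)

```text
t: 23.5
tool_pos: [0.4892, 0.3338, 0.2258]
orientation: [-0.194, 3.125, 0.008]
force: [0.0, -0.1, -0.2]
opening: 0.0501
gripper_force: 0.0
```

```bash
python3 - <<'E'
from h import *
go(.4522,-.1415,.15,1.539)
E
```

```text
t 23.5 pos [0.4892 0.3338 0.2258] yang 1.6951 tilt [ 0.0098  0.0055 -0.9999] open 0.0501 move [ 0.0964 -0.4674  0.0728] yaw 0.1561
```

>>> carry_out(
  moves=[
    {"jaw":0.05,"dx":0.006,"dy":-0.052,"dz":0,"yaw":0},
    {"jaw":0.05,"dx":0.006,"dy":-0.052,"dz":0,"yaw":0},
    {"jaw":0.05,"dx":0.006,"dy":-0.052,"dz":0,"yaw":0},
    {"jaw":0.05,"dx":0.006,"dy":-0.052,"dz":0,"yaw":0},
    {"jaw":0.05,"dx":0.006,"dy":-0.052,"dz":0,"yaw":0},
    {"jaw":0.05,"dx":0.006,"dy":-0.052,"dz":0,"yaw":0},
    {"jaw":0.05,"dx":0.006,"dy":-0.052,"dz":0,"yaw":0},
    {"jaw":0.05,"dx":0.006,"dy":-0.052,"dz":0,"yaw":0},
  ],
)

```text
t: 24.5
tool_pos: [0.4898, -0.0882, 0.2183]
orientation: [-0.195, 3.135, -0.0]
force: [1.3, 0.3, -0.2]
opening: 0.0499
gripper_force: 0.0
```

>>> carry_out(
  moves=[
    {"jaw":0.05,"dx":0,"dy":-0.051,"dz":0,"yaw":0.156},
    {"jaw":0.05,"dx":0,"dy":0,"dz":0,"yaw":0},
    {"jaw":0.05,"dx":0,"dy":0,"dz":0,"yaw":0},
  ],
)

```text
t: 24.88
tool_pos: [0.4962, -0.1367, 0.2179]
orientation: [-0.049, -3.141, -0.001]
force: [-0.1, 0.5, 1.2]
opening: 0.0502
gripper_force: 0.0
```

```bash
python3 - <<'E'
from h import *
np.set_printoptions(precision=4,suppress=True)
m=camera_model("wrist");im=shot("wrist","w10.png");hsv=cv2.cvtColor(im,cv2.COLOR_BGR2HSV)
mask=cv2.inRange(hsv,(0,0,60),(180,40,170));mask[255:]=0
n,l,st,ce=cv2.connectedComponentsWithStats(mask);pc=proj("wrist",(.4522,-.143,.009),m);print("pred",pc)
i=max((k for k in range(1,n) if st[k,4]>500),key=lambda k:-np.hypot(*(ce[k]-pc)));print(st[i],ce[i])
cn=max(cv2.findContours((l==i).astype(np.uint8),cv2.RETR_EXTERNAL,cv2.CHAIN_APPROX_NONE)[0],key=len)[:,0]
w=np.array([onz("wrist",p,.009,m)[:2] for p in cn]).astype(np.float32)
r=cv2.minAreaRect(w);print("rect",r);print(cv2.boxPoints(r))
go(.4522,-.1415,.15,1.539)
E
```

```text
pred (np.float64(309.94969140160407), np.float64(137.69973189919938))
[ 276  111   47   51 1255] [294.5745 133.0239]
rect ((0.44972050189971924, -0.1560707539319992), (0.05538957938551903, 0.06142990291118622), 88.36074829101562)
[[ 0.4182 -0.1829]
 [ 0.4796 -0.1846]
 [ 0.4812 -0.1293]
 [ 0.4198 -0.1275]]
t 24.93 pos [ 0.4963 -0.1362  0.218 ] yang 1.5408 tilt [-0.0004  0.0006 -1.    ] open 0.0498 move [ 0.0439 -0.0066  0.068 ] yaw 0.0018
```

```bash
cat > lid.py <<'E'
from h import *
np.set_printoptions(precision=4,suppress=True)
m=camera_model("wrist");im=cv2.imread("pics/w10.png");hsv=cv2.cvtColor(im,cv2.COLOR_BGR2HSV)
print(hsv[100:180:10,310].tolist(),hsv[138,200:420:15].tolist())
mask=cv2.inRange(hsv,(0,0,40),(180,75,200));mask[250:]=0
mask=cv2.morphologyEx(mask,cv2.MORPH_CLOSE,np.ones((5,5)));mask=cv2.morphologyEx(mask,cv2.MORPH_OPEN,np.ones((5,5)))
n,l,st,ce=cv2.connectedComponentsWithStats(mask);i=l[150,345];print(i,st[i])
cn=max(cv2.findContours((l==i).astype(np.uint8),cv2.RETR_EXTERNAL,cv2.CHAIN_APPROX_NONE)[0],key=len)[:,0]
w=np.array([onz("wrist",p,.009,m)[:2] for p in cn]).astype(np.float32)
r=cv2.minAreaRect(w);print("rect",r);print(cv2.boxPoints(r))
E
python3 lid.py
```

```text
[[14, 174, 229], [8, 6, 182], [173, 6, 165], [15, 8, 186], [0, 7, 179], [5, 9, 180], [168, 8, 158], [6, 21, 181]] [[14, 190, 231], [14, 170, 230], [14, 189, 224], [174, 7, 181], [175, 8, 185], [175, 8, 185], [105, 4, 117], [10, 5, 169], [0, 3, 180], [0, 6, 181], [173, 6, 182], [168, 7, 181], [11, 134, 220], [14, 196, 220], [14, 183, 229]]
10 [ 241  106  139   65 8908]
rect ((0.4526457190513611, -0.14271563291549683), (0.1695781946182251, 0.07901198416948318), 88.05024719238281)
[[ 0.4103 -0.2261]
 [ 0.4892 -0.2288]
 [ 0.495  -0.0593]
 [ 0.416  -0.0566]]
```

The lid's outline measures 170x79 mm, centred at (0.4526, -0.1427), at an angle of 1.537. I'll grasp the bar.

>>> carry_out(
  moves=[
    {"jaw":0.05,"dx":0.0435,"dy":-0.008,"dz":0,"yaw":0.004},
    {"jaw":0.05,"dx":0,"dy":0,"dz":0.05,"yaw":0},
    {"jaw":0.05,"dx":0,"dy":0,"dz":0.05,"yaw":0},
    {"jaw":0.05,"dx":0,"dy":0,"dz":0.05,"yaw":0},
    {"jaw":0.05,"dx":0,"dy":0,"dz":0.04,"yaw":0},
    {"jaw":0.05,"dx":0,"dy":0,"dz":0.0135,"yaw":0},
    {"jaw":0.05,"dx":0,"dy":0,"dz":0,"yaw":0},
    {"jaw":0.05,"dx":0,"dy":0,"dz":0,"yaw":0},
  ],
)

```text
t: 25.92
tool_pos: [0.4544, -0.1442, 0.0166]
orientation: [0.055, 3.138, -0.002]
force: [0.1, -1.0, 0.1]
opening: 0.0499
gripper_force: 0.0
```

```bash
python3 - <<'E'
from h import *
go(.4526,-.1427,.0135,1.5367);print(read_state()["force"])
E
```

```text
t 25.93 pos [ 0.4544 -0.1442  0.0166] yang 1.5358 tilt [ 0.0029 -0.0013 -1.    ] open 0.0499 move [0.0019 0.0014 0.0031] yaw -0.0009
[ 0.08927635 -1.02227728  0.06994891]
```

>>> carry_out(
  moves=[
    {"jaw":0.05,"dx":0.001,"dy":0.0014,"dz":0.0015,"yaw":0},
    {"jaw":0.05,"dx":0,"dy":0,"dz":0,"yaw":0},
    {"jaw":0,"dx":0,"dy":0,"dz":0,"yaw":0},
    {"jaw":0,"dx":0,"dy":0,"dz":0,"yaw":0},
    {"jaw":0,"dx":0,"dy":0,"dz":0,"yaw":0},
    {"jaw":0,"dx":0,"dy":0,"dz":0,"yaw":0},
    {"jaw":0,"dx":0,"dy":0,"dz":0,"yaw":0},
  ],
)

```text
t: 26.8
tool_pos: [0.4518, -0.1424, 0.013]
orientation: [-0.056, -3.141, -0.0]
force: [0.1, -0.2, -0.1]
opening: 0.0175
gripper_force: 60.0
```

```bash
python3 - <<'E'
from h import *
go(.4526,-.1427,.0135,1.5367);print(read_state()["force"]);go(*bw(0,-.155),.165,.124)
E
```

```text
t 26.8 pos [ 0.4518 -0.1424  0.013 ] yang 1.5349 tilt [-1.e-04  0.e+00 -1.e+00] open 0.0175 move [-0.0008 -0.0003 -0.0005] yaw -0.0018
[ 0.11832794 -0.16164536 -0.07329742]
t 26.8 pos [ 0.4518 -0.1424  0.013 ] yang 1.5349 tilt [-1.e-04  0.e+00 -1.e+00] open 0.0175 move [-0.0289  0.2795 -0.152 ] yaw 1.4109
```

```bash
python3 - <<'E'
from h import *
np.set_printoptions(precision=4,suppress=True)
m=camera_model("top");P=lambda u,v,z:onz("top",(u/4.4+170,v/4.4+130),z,m)
def fit(c):
    W=np.array([P(*p,z)[:2] for p,z,_ in c]);B=np.array([b for _,_,b in c])/1000.
    U,S,Vt=np.linalg.svd((B-B.mean(0)).T@(W-W.mean(0)));Rt=(U@Vt).T;t=W.mean(0)-Rt@B.mean(0)
    print("tub",Rt@[0,-.155]+t,"yaw",np.arctan2(Rt[1,0],Rt[0,0]),(B@Rt.T+t-W).round(4).tolist())
c=[((57,212),.0735,(86,106)),((70,535),.0735,(-86,106)),((475,178),.0525,(85,-115)),((625,163),.0525,(85,-195)),((663,483),.0525,(-85,-195)),((505,490),.0525,(-85,-115))]
fit(c);fit(c[2:])
# numeric check: tub outer -x wall / far wall edge against mat in fresh top view, unwarped to 0.5 mm/px at rim height
im=shot("top","t11.png");T=np.array([.4905,.1365]);a=.124;ex=np.array([np.cos(a),np.sin(a)]);ey=np.array([-ex[1],ex[0]])
pts=np.array([proj("top",(*(T+ex*x+ey*y),.0525),m) for x,y in((-.1,-.06),(.1,-.06),(.1,.06),(-.1,.06))],np.float32)
H=cv2.getPerspectiveTransform(pts,np.array([(0,0),(400,0),(400,240),(0,240)],np.float32));w=cv2.warpPerspective(im,H,(400,240),flags=cv2.INTER_CUBIC)
g=w.astype(float)
for nm,arr in(("x",np.r_['0,2',g[70:90].mean(0),g[150:170].mean(0)].reshape(2,400,3)),("y",np.r_[ [g[:,100:140].mean(1)],[g[:,260:300].mean(1)] ])):
    for r in arr:
        d=np.abs(np.gradient(r,axis=0)).sum(1);k=[i for i in range(2,len(d)-2) if d[i]==d[i-2:i+3].max() and d[i]>8]
        print(nm,[(round(i*.5-(100 if nm=="x" else 60),1),int(d[i]),r[i+3].astype(int).tolist()) for i in k])
E
```

```text
tub [0.4903 0.1355] yaw 0.12410805117534417 [[0.0017, 0.0032], [-0.0028, 0.0018], [0.0012, -0.0023], [0.0015, -0.0024], [0.0015, 0.0007], [-0.0031, -0.0011]]
tub [0.4901 0.1367] yaw 0.12973774553707124 [[0.0006, -0.0006], [0.0014, -0.0006], [0.0015, 0.0015], [-0.0036, -0.0003]]
x [(-86.5, 13, [115, 121, 129]), (-81.0, 41, [196, 212, 229]), (54.0, 27, [144, 155, 170]), (76.0, 12, [107, 114, 126]), (88.0, 29, [178, 190, 199])]
x [(-82.5, 30, [168, 182, 199]), (-77.0, 26, [136, 146, 159]), (77.5, 12, [96, 103, 114]), (85.0, 39, [177, 192, 209]), (91.5, 11, [177, 185, 190])]
y [(-45.0, 24, [113, 116, 121]), (-38.5, 42, [188, 204, 223]), (-8.0, 13, [167, 180, 194]), (-0.5, 17, [196, 225, 235]), (8.5, 34, [136, 163, 180]), (34.5, 16, [104, 112, 123]), (38.5, 22, [137, 148, 161]), (45.0, 17, [93, 96, 101]), (49.5, 14, [113, 116, 122])]
y [(-56.0, 19, [182, 190, 191]), (-44.5, 28, [118, 123, 129]), (-37.5, 41, [190, 205, 224]), (-11.5, 17, [164, 176, 194]), (-5.0, 10, [156, 179, 193]), (8.0, 15, [128, 147, 162]), (35.5, 14, [103, 111, 122]), (39.0, 16, [126, 136, 148]), (45.5, 14, [93, 96, 101]), (50.5, 13, [113, 116, 121])]
```

```bash
cat > prof.py <<'E'
from h import *
m=camera_model("top")
def prof(fn,T,a,z,rows,cols):
    im=cv2.imread(fn);ex=np.array([np.cos(a),np.sin(a)]);ey=np.array([-ex[1],ex[0]])
    gx=np.arange(-100,100.1,.5);gy=np.arange(-60,60.1,.5)
    X,Y=np.meshgrid(gx,gy);mp=np.array([proj("top",(*(np.array(T)+ex*x/1e3+ey*y/1e3),z),m) for x,y in zip(X.ravel(),Y.ravel())],np.float32).reshape(*X.shape,2)
    g=cv2.remap(im,mp[...,0],mp[...,1],cv2.INTER_LINEAR).astype(float).mean(2)
    def edges(r,ax):
        d=np.gradient(cv2.GaussianBlur(r[None],(5,1),0)[0]);return [(ax[i],round(d[i],1)) for i in range(3,len(d)-3) if abs(d[i])==abs(d[i-3:i+4]).max() and abs(d[i])>2.5]
    for a0,a1 in rows: print("x @y",a0,a1,edges(g[(gy>=a0)&(gy<=a1)].mean(0),gx))
    for a0,a1 in cols: print("y @x",a0,a1,edges(g[:,(gx>=a0)&(gx<=a1)].mean(1),gy))
if __name__=="__main__":
    print("lid");prof("pics/top0.png",(.4526,-.1427),1.5367,.009,[(-30,-10),(25,35)],[(-60,-40),(40,60)])
    print("tub");prof("pics/t11.png",(.4911,.1370),.126,.0525,[(-32,-16),(16,32)],[(-60,-30),(-20,10),(20,50)])
    print("board rim y outer");prof("pics/top0.png",bw(0,.06),.124,.0735,[(-20,20)],[(-60,-30),(20,60)])
E
python3 prof.py
```

```text
lid
x @y -30 -10 [(np.float64(-90.5), np.float64(-3.7)), (np.float64(-84.0), np.float64(7.3)), (np.float64(-60.5), np.float64(3.0))]
x @y 25 35 [(np.float64(-89.0), np.float64(-3.0)), (np.float64(-84.0), np.float64(7.3)), (np.float64(85.0), np.float64(-3.0))]
y @x -60 -40 [(np.float64(-42.0), np.float64(3.4)), (np.float64(38.5), np.float64(-5.1))]
y @x 40 60 [(np.float64(-41.5), np.float64(3.8)), (np.float64(37.5), np.float64(-6.1))]
tub
x @y -32 -16 [(np.float64(-87.0), np.float64(-3.5)), (np.float64(-82.0), np.float64(11.7)), (np.float64(53.0), np.float64(-7.2)), (np.float64(76.0), np.float64(-3.7)), (np.float64(86.0), np.float64(8.9))]
x @y 16 32 [(np.float64(-83.0), np.float64(9.4)), (np.float64(-78.0), np.float64(-7.0)), (np.float64(76.5), np.float64(-3.7)), (np.float64(84.0), np.float64(10.6))]
y @x -60 -30 [(np.float64(-45.5), np.float64(-7.5)), (np.float64(-39.0), np.float64(11.8)), (np.float64(-15.5), np.float64(-2.8)), (np.float64(-8.5), np.float64(-2.9)), (np.float64(0.5), np.float64(3.7)), (np.float64(8.5), np.float64(-7.8)), (np.float64(33.5), np.float64(-4.0)), (np.floa
[... 853 characters left out ...]
(-84.0), np.float64(9.2)), (np.float64(-78.5), np.float64(-8.8)), (np.float64(-27.5), np.float64(6.3)), (np.float64(-11.0), np.float64(-6.7)), (np.float64(24.0), np.float64(3.7)), (np.float64(39.5), np.float64(-3.6)), (np.float64(73.0), np.float64(-5.6)), (np.float64(81.5), np.float64(10.8)), (np.float64(88.0), np.float64(-6.7))]
y @x -60 -30 [(np.float64(-47.0), np.float64(-8.7)), (np.float64(29.0), np.float64(-5.0)), (np.float64(43.0), np.float64(13.4)), (np.float64(49.5), np.float64(-4.8))]
y @x 20 60 [(np.float64(-17.5), np.float64(3.6)), (np.float64(-4.0), np.float64(-3.6)), (np.float64(-2.0), np.float64(-3.8)), (np.float64(29.5), np.float64(-5.1)), (np.float64(44.0), np.float64(13.1))]
```

>>> carry_out(
  moves=[
    {"jaw":0,"dx":0,"dy":0,"dz":-0.04,"yaw":0},
    {"jaw":0,"dx":0,"dy":0,"dz":-0.05,"yaw":0},
    {"jaw":0,"dx":-0.005,"dy":0.0473,"dz":-0.04,"yaw":0},
    {"jaw":0,"dx":-0.005,"dy":0.0473,"dz":-0.02,"yaw":0},
    {"jaw":0,"dx":-0.005,"dy":0.0473,"dz":0,"yaw":0},
    {"jaw":0,"dx":-0.005,"dy":0.0473,"dz":0,"yaw":0},
    {"jaw":0,"dx":-0.005,"dy":0.0473,"dz":0,"yaw":0},
    {"jaw":0,"dx":-0.005,"dy":0.0473,"dz":0,"yaw":0},
  ],
)

```text
t: 27.85
tool_pos: [0.4919, 0.1418, 0.163]
orientation: [0.056, 3.141, -0.0]
force: [0.0, 0.1, 0.4]
opening: 0.0176
gripper_force: 60.0
```

>>> carry_out(
  moves=[
    {"jaw":0,"dx":0,"dy":0,"dz":0,"yaw":0.175},
    {"jaw":0,"dx":0,"dy":0,"dz":0,"yaw":0.175},
    {"jaw":0,"dx":0,"dy":0,"dz":0,"yaw":0.175},
    {"jaw":0,"dx":0,"dy":0,"dz":0,"yaw":0.175},
    {"jaw":0,"dx":0,"dy":0,"dz":0,"yaw":0.175},
    {"jaw":0,"dx":0,"dy":0,"dz":0,"yaw":0.175},
    {"jaw":0,"dx":0,"dy":0,"dz":0,"yaw":0.175},
    {"jaw":0,"dx":0,"dy":0,"dz":0,"yaw":0.175},
  ],
)

```text
t: 28.85
tool_pos: [0.4918, 0.1401, 0.1628]
orientation: [-2.073, -2.36, 0.001]
force: [-0.3, -0.6, -0.0]
opening: 0.018
gripper_force: 60.0
```

>>> carry_out(
  moves=[
    {"jaw":0,"dx":0,"dy":0,"dz":0.04,"yaw":0},
    {"jaw":0,"dx":0,"dy":0,"dz":0.02,"yaw":0},
    {"jaw":0,"dx":0,"dy":0,"dz":0,"yaw":0},
    {"jaw":0,"dx":0,"dy":0,"dz":0,"yaw":0},
  ],
)

```text
t: 29.35
tool_pos: [0.4925, 0.1403, 0.104]
orientation: [2.066, 2.366, 0.001]
force: [0.9, -0.2, -0.1]
opening: 0.0175
gripper_force: 60.0
```

```bash
python3 - <<'E'
from h import *
go(.4923,.140,.08,.135);print(read_state()["force"])
E
```

```text
t 29.35 pos [0.4925 0.1403 0.104 ] yang 0.135 tilt [ 1.e-03  2.e-04 -1.e+00] open 0.0175 move [-0.0002 -0.0003  0.024 ] yaw 0.0
[ 0.89193766 -0.18453362 -0.09254006]
```

>>> carry_out(
  moves=[
    {"jaw":0,"dx":0,"dy":0,"dz":0.02,"yaw":0},
    {"jaw":0,"dx":0,"dy":0,"dz":0.01,"yaw":0},
    {"jaw":0,"dx":0,"dy":0,"dz":0,"yaw":0},
  ],
)

```text
t: 29.72
tool_pos: [0.4917, 0.1401, 0.0729]
orientation: [-2.066, -2.366, 0.001]
force: [-0.3, 0.2, -1.0]
opening: 0.0176
gripper_force: 60.0
```

>>> carry_out(
  moves=[
    {"jaw":0,"dx":0,"dy":0,"dz":0.003,"yaw":0},
    {"jaw":0,"dx":0,"dy":0,"dz":0,"yaw":0},
  ],
)

```text
t: 29.98
tool_pos: [0.4925, 0.1402, 0.0705]
orientation: [2.066, 2.366, 0.001]
force: [0.8, -0.1, -1.0]
opening: 0.0177
gripper_force: 60.0
```

>>> carry_out(
  moves=[
    {"jaw":0,"dx":0,"dy":0,"dz":0.003,"yaw":0},
    {"jaw":0,"dx":0,"dy":0,"dz":0,"yaw":0},
  ],
)

```text
t: 30.22
tool_pos: [0.493, 0.1403, 0.0682]
orientation: [2.066, 2.365, 0.003]
force: [-1.1, -0.5, 4.2]
opening: 0.0175
gripper_force: 60.0
```

>>> carry_out(
  moves=[
    {"jaw":0,"dx":0,"dy":0,"dz":0.003,"yaw":0},
    {"jaw":0,"dx":0,"dy":0,"dz":0,"yaw":0},
  ],
)

```text
t: 30.48
tool_pos: [0.4924, 0.1402, 0.0645]
orientation: [2.066, 2.366, 0.001]
force: [-0.1, 0.3, 2.4]
opening: 0.0176
gripper_force: 60.0
```

>>> carry_out(
  moves=[
    {"jaw":0,"dx":0,"dy":0,"dz":0.002,"yaw":0},
    {"jaw":0,"dx":0,"dy":0,"dz":0,"yaw":0},
  ],
)

```text
t: 30.72
tool_pos: [0.4918, 0.1401, 0.0617]
orientation: [-2.066, -2.366, 0.0]
force: [0.9, 0.2, 0.4]
opening: 0.0175
gripper_force: 60.0
```

```bash
python3 - <<'E'
from h import *
go(.4923,.140,.0605,.135);s=read_state();print(s["force"],s["wrist_torque"])
E
```

```text
t 30.73 pos [0.4918 0.1401 0.0617] yang 0.135 tilt [-4.e-04 -1.e-04 -1.e+00] open 0.0175 move [-0.0002  0.0005  0.0012] yaw -0.0
[0.93524955 0.20464808 0.39497727] [-0.0172896  -0.10474749 -0.03387587]
```

>>> carry_out(
  moves=[
    {"jaw":0,"dx":0,"dy":0,"dz":0.0015,"yaw":0},
    {"jaw":0,"dx":0,"dy":0,"dz":0,"yaw":0},
  ],
)

```text
t: 30.98
tool_pos: [0.4918, 0.1401, 0.0617]
orientation: [-2.066, -2.366, 0.001]
force: [-6.4, -1.5, 15.2]
opening: 0.0177
gripper_force: 60.0
```

>>> carry_out(
  moves=[
    {"jaw":0,"dx":0,"dy":0,"dz":0.0015,"yaw":0},
    {"jaw":0,"dx":0,"dy":0,"dz":0,"yaw":0},
  ],
)

```text
t: 31.22
tool_pos: [0.4918, 0.1401, 0.0616]
orientation: [-2.066, -2.366, 0.001]
force: [-13.8, -4.3, 28.6]
opening: 0.0175
gripper_force: 60.0
```

>>> carry_out(
  moves=[
    {"jaw":0,"dx":0,"dy":0,"dz":0.0015,"yaw":0},
    {"jaw":0,"dx":0,"dy":0,"dz":0,"yaw":0},
  ],
)

```text
t: 31.48
tool_pos: [0.4918, 0.1401, 0.0616]
orientation: [-2.066, -2.366, 0.001]
force: [-24.0, -4.9, 43.4]
opening: 0.018
gripper_force: 60.0
```

>>> carry_out(
  moves=[
    {"jaw":0,"dx":0,"dy":0,"dz":-0.004,"yaw":0},
    {"jaw":0,"dx":0,"dy":0,"dz":0,"yaw":0},
  ],
)

```text
t: 31.72
tool_pos: [0.4921, 0.1402, 0.0617]
orientation: [2.066, 2.366, 0.0]
force: [-0.8, 0.0, 8.3]
opening: 0.0174
gripper_force: 60.0
```

>>> carry_out(
  moves=[
    {"jaw":0,"dx":0,"dy":0,"dz":-0.001,"yaw":0},
    {"jaw":0,"dx":0,"dy":0,"dz":0,"yaw":0},
  ],
)

```text
t: 31.98
tool_pos: [0.4915, 0.1401, 0.0619]
orientation: [-2.066, -2.366, 0.001]
force: [-1.3, -0.2, -0.9]
opening: 0.0175
gripper_force: 60.0
```

>>> carry_out(
  moves=[
    {"jaw":0,"dx":0,"dy":0,"dz":-0.0005,"yaw":0},
    {"jaw":0,"dx":0,"dy":0,"dz":0,"yaw":0},
  ],
)

```text
t: 32.22
tool_pos: [0.4915, 0.14, 0.0624]
orientation: [-2.066, -2.366, 0.001]
force: [-0.8, -0.1, -3.2]
opening: 0.0172
gripper_force: 60.0
```

>>> carry_out(
  moves=[
    {"jaw":0,"dx":0,"dy":0,"dz":-0.0007,"yaw":0},
    {"jaw":0,"dx":0,"dy":0,"dz":0,"yaw":0},
  ],
)

```text
t: 32.48
tool_pos: [0.4914, 0.14, 0.0629]
orientation: [-2.066, -2.366, 0.001]
force: [-0.2, -0.0, -9.6]
opening: 0.0176
gripper_force: 60.0
```

A 10 N pull up is resisted, so the clips hold. I'll press lightly again, release and retreat.

>>> carry_out(
  moves=[
    {"jaw":0,"dx":0,"dy":0,"dz":0.003,"yaw":0},
    {"jaw":0,"dx":0,"dy":0,"dz":-0.001,"yaw":0},
    {"jaw":0.05,"dx":0,"dy":0,"dz":0,"yaw":0},
    {"jaw":0.05,"dx":0,"dy":0,"dz":0,"yaw":0},
    {"jaw":0.05,"dx":0,"dy":0,"dz":0,"yaw":0},
    {"jaw":0.05,"dx":0,"dy":0,"dz":-0.03,"yaw":0},
    {"jaw":0.05,"dx":0,"dy":0,"dz":-0.05,"yaw":0},
    {"jaw":0.05,"dx":0,"dy":0,"dz":-0.06,"yaw":0},
  ],
)

```text
t: 33.48
tool_pos: [0.4909, 0.14, 0.202]
orientation: [-2.065, -2.365, 0.003]
force: [0.7, 0.3, 0.1]
opening: 0.0501
gripper_force: 0.0
```

>>> carry_out(
  moves=[
    {"jaw":0.05,"dx":0,"dy":-0.04,"dz":-0.03,"yaw":0},
    {"jaw":0.05,"dx":-0.05,"dy":-0.02,"dz":-0.03,"yaw":0},
    {"jaw":0.05,"dx":-0.06,"dy":0,"dz":0,"yaw":0},
    {"jaw":0.05,"dx":-0.06,"dy":0,"dz":0,"yaw":0},
    {"jaw":0.05,"dx":-0.06,"dy":0,"dz":0,"yaw":0},
    {"jaw":0.05,"dx":0,"dy":0,"dz":0,"yaw":0},
    {"jaw":0.05,"dx":0,"dy":0,"dz":0,"yaw":0},
  ],
)

```text
t: 34.35
tool_pos: [0.4633, -0.0957, 0.2616]
orientation: [-2.067, -2.365, -0.0]
force: [0.5, 0.0, 0.5]
opening: 0.0498
gripper_force: 0.0
```

```bash
python3 - <<'E'
from h import *
from prof import prof
go(.49,.14,.2)
t=shot("top","t12.png");shot("side","s12.png")
prof("pics/t12.png",(.4925,.138),.135,.0565,[(-32,-16),(16,32)],[(-60,-30),(20,50)])
m=camera_model("top");hsv=cv2.cvtColor(t,cv2.COLOR_BGR2HSV)
mk=cv2.inRange(hsv,(8,60,120),(22,190,255));mk2=np.zeros_like(mk);mk2[165:255,180:280]=mk[165:255,180:280]
n,l,st,ce=cv2.connectedComponentsWithStats(mk2)
for i in range(1,n):
    if st[i,4]>25:
        p=np.array([onz("top",q[::-1],.1365,m)[:2] for q in np.argwhere(l==i).astype(float)])
        print(st[i],"scraper top?",cv2.minAreaRect(p.astype(np.float32)),"expected",bw(.02,.04))
E
```

```text
t 34.35 pos [ 0.4633 -0.0957  0.2616] yang 0.134 tilt [-4.e-04  6.e-04 -1.e+00] open 0.0498 move [0.2299 0.0579 0.0617] yaw None
x @y -32 -16 [(np.float64(-87.5), np.float64(-4.7)), (np.float64(-82.0), np.float64(2.7)), (np.float64(-23.5), np.float64(-4.2)), (np.float64(86.0), np.float64(8.8))]
x @y 16 32 [(np.float64(-87.5), np.float64(-2.6)), (np.float64(-82.0), np.float64(2.9)), (np.float64(0.5), np.float64(2.6)), (np.float64(86.5), np.float64(6.8))]
y @x -60 -30 [(np.float64(-46.0), np.float64(-7.1)), (np.float64(44.5), np.float64(-3.3)), (np.float64(48.5), np.float64(3.9))]
y @x 20 50 [(np.float64(-57.5), np.float64(5.2)), (np.float64(-46.5), np.float64(-7.7)), (np.float64(44.5), np.float64(-3.1)), (np.float64(48.0), np.float64(3.9))]
[199 182   9  26 186] scraper top? ((0.49369150400161743, 0.3341122269630432), (0.054484009742736816, 0.016041141003370285), 7.722018241882324) expected [0.48639914 0.33186652]
```

The scraper's top measures 54x16 mm at the expected height, so it is upright. The lid covers the tub centrally and the arm is clear. I'll hand in the job.

```bash
python3 -c "
from plant import *
print(close_job())"
```

```text
the job is handed in; nothing more can be done
None
```

I handed the job in at about 34 s. By my own measurements all five offcuts are in the tub, the lid is clipped on (it held against a 10 N pull), and the scraper stands upright on the board. I kept the arm clear of the bottles and carton but did not measure them again, and no verdict came back.

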